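# Lay the tall bottle down on the laying rack

## Robot

A 6-joint arm with a two-finger parallel gripper is mounted at the origin on the work surface. World frame = base frame: x ahead of the robot, y to its left, z up, the work surface at z = 0. Lengths are in m, angles in rad, forces in N, time in s.
With the tool pointing down it reaches from about 0.35 to 0.975 m from the base axis. Payload 4.9 kg.
Tool frame: the origin (TCP) lies on the centre line of the jaws, within the pads' length; the fingertips stand 11 mm ahead of it and the grasp point (between the pads) lies 8 mm behind it; z points along the fingers, y is the direction in which the jaws open and shut (so a half turn about z gives the same grasp; the last joint's range is limited). The gripper opens to 85 mm and grips with 20 to 120 N. Pads are 22 mm wide; open, the fingers measure 114 mm over their backs; the gripper's body (76 mm by 85 mm) begins 54 mm behind the grasp point. The pads swing forward as they close: fully open they stand 13 mm farther back than shut.
Start: joints at [-0.119, 0.053, 1.613, -0, 1.476, -0.119], TCP at [0.625, 0, 0.242] pointing down, gripper open.
Joint ranges: [-3.01, 3.01], [-1.01, 2.22], [0.06, 2.58], [-1.02, 4.17], [0.09, 2.62], [-3.14, 3.14]. Speed limits (rad/s): [2.57, 2.57, 3.14, 3.14, 3.14, 3.14].

## Interface

Orientations are given as a rotation vector (axis times angle).
In Python, from station import ctrl gives the robot as it stands.
- The arm moves only by the tool send_rows, never from a script. Its argument "series" is a list of rows, each an object of numbers: "tx", "ty", "tz": the shift along the tool's x, y, z in cm; "wx", "wy", "wz": the turn, a rotation vector about the tool's x, y, z in rad; "jaw": the closure, from 0 (fully open) to 1 (shut). In form: [{"tx": .., "ty": .., "tz": .., "wx": .., "wy": .., "wz": .., "jaw": ..}, ...]. A call has 1 to 5 rows; each row shifts and turns the pose as measured when the row begins, along the tool's axes as they then stand; what a row does not reach is not made up. A row lasts 1/8 s, in which the tool goes at most 62.5 mm and 10.7 degrees, less where a joint would pass 70% of its speed; a pose out of reach is approached as far as the arm can. A call is refused whole if a number of a shift passes 6.25 or a number of a turn 0.188, either way. A call with a gripper value outside its range is refused whole. The fingers move at their own pace and stop on an object; "squeeze" is the grip in N (left out, the last holds). Time passes only in rows, so rows that do not move let the fingers close. It gives the time, the measured TCP pose, the force and the opening at its end, in the units of the state.
- ctrl.get_obs(): the state, without advancing time (a new reading comes with each control period).
- ctrl.get_image(name): name is "scene" or "side" or "wrist"; returns the picture (400x640x3 uint8, red, green, blue); there is no depth.
- ctrl.camera_info(name): a dict with "mtx" (3x3 intrinsics, pixels), "R" (3x3) and "t" (3): a world point X has camera coordinates R X + t. Camera axes: x right, y down, z forward; pixel columns grow to the right and rows downward; lengths in m; the calibration is good to about 2 mm. A picture is of the moment at which its call begins: read the wrist's pose just before it. camera_info takes no time and is no camera call; for the wrist camera it gives the pose at the moment of the call.
- ctrl.finish_job(): hands the job in, once; it reports no verdict.
The state is a dict: "t": time; "q": joint angles; "dq": joint speeds; "effort": joint torques, N m; "tool_pos": TCP position; "tool_rot": TCP orientation; "contact_force": force on the tool from outside, world axes, zero at the start; "wrist_torque": the same for the moment, N m; "opening": finger opening in m.
Only numpy, scipy, OpenCV 4.12 (cv2) and the standard library are available. Lean on these libraries where they do the work, as an engineer would, in place of code of your own. Each camera call takes 0.05 s, during which the arm holds its last target.

## Task

Push the tall square bottle, upright, along the white rack board until its foot stands against the low black stop strip, then tip it over that strip and let it down gently, bearing it from the front as it comes down, until it lies slanting on the blue rest bar, straight along the rack with its cap pointing out over the end. Use the fingers only to push and to bear it: do not lift or carry the bottle and never let it drop. Leave the small red-capped and green-capped bottles and the slide box alone, and finish clear of everything.

Things in the scene. Friction and masses are not known exactly. Their poses are not given: they have to be found in the camera images.
- rack: Fixed rack: white board, 15 mm thick, 150 mm wide (its x), from y = -140 to +110 of its frame. Across it lie a black stop strip (130 mm long, y = 0 to 12, 5 mm high) and a blue rest bar (130 mm long, y = 84 to 96, 22 mm high, top 37 mm above the table). Origin on the centre line at table level, under the strip's -y face. z up. The bottle stands on the -y side and is tipped towards +y.
- stop (a point): Middle of the upper edge of the stop strip's face on the -y side (the face the foot is pushed against), 20 mm above the table, 5 mm above the board; axes as the rack.
- rest (a point): Middle of the top of the blue rest bar, 90 mm from the stop point along the rack's +y, 37 mm above the table; axes as the rack.
- bottle: Tall loose brown bottle, 0.28 to 0.44 kg, mass centre about 75 mm up. Square body 56 x 56 x 138 mm, short cone, round neck 25 mm thick, white cap 28 mm in diameter from 167 mm up to the top at 195 mm. Origin: centre of base; z to the cap. Starts standing on the board, 20 to 45 mm short of the strip, its +y towards the strip within 0.12 rad; it falls by itself once tipped about 20 degrees.
- cap (a point): Centre of the top of the bottle's cap, 195 mm above its base. With the bottle lying on the rest bar (cap end up by 11 to 15 degrees) it is about 85 mm above the table and 155 to 185 mm beyond the stop point, out over the end of the board. While it is tipped the foot may creep back from the strip by up to 25 mm.
- foot (a point): Centre of the bottle's base (same point as its origin).
- toe (a point): Middle of the bottle's bottom edge on its +y side, the one that meets the stop strip: 28 mm from the base centre along the bottle's y.
- red_bottle: Bystander: small round brown bottle with a red cap, 50 mm in diameter and 105 mm high, loose; origin at the centre of its base.
- green_bottle: Bystander: the same small bottle with a green cap; origin at the centre of its base.
- slide_box: Bystander: low yellow open box of glass slides, 85 by 160 by 32 mm high (slides up to about 35 mm), loose; origin under its centre.
There are look-alikes about, which are no part of the job. What is shaped like the bottle but orange, purple or yellow is not meant.

How it is judged:
On the way:
1. the bottle stands upright on the board with its foot against the stop strip (edge within 6 mm of it) (y of toe in the frame of stop above -0.006 m and angle between bottle's own z axis and vertical below 0.12 rad and height (world z) of foot below 0.022 m), for 0.2 s.
At the end, for the whole second after the job is handed in: The bottle lies at rest on the rack, its body on the blue rest bar: 70 to 82 degrees from upright, within 0.35 rad of the rack's length (its own slant included), base centre 33 to 55 mm above the table, cap top 140 to 210 mm beyond the stop point, both ends within 50 mm of the rack's centre line (angle between bottle's own z axis and vertical between 1.22 and 1.43 rad and angle between the z axis of bottle and the y axis of rack, either way round below 0.35 rad and y of cap in the frame of stop between 0.14 and 0.21 m and x of cap in the frame of stop between -0.05 and 0.05 m and x of foot in the frame of stop between -0.05 and 0.05 m and height (world z) of foot between 0.033 and 0.055 m and contact force between bottle and rack above 1.5 N and linear speed of bottle below 0.02 m/s and angular speed of bottle below 0.1 rad/s); the robot touches nothing.
It fails at once if the bottle drops or swings fast (turns faster than 3.5 rad/s) (angular speed of bottle above 3.5 rad/s).
It fails at once if the standing bottle is lifted off the board (base more than 12 mm above it) (angle between bottle's own z axis and vertical below 0.25 rad and height (world z) of foot above 0.027 m).
It fails at once if the bottle is lifted off the rack (its bottom edge more than 20 mm, or its base centre more than 47 mm, above the board) (height (world z) of toe above 0.035 m or height (world z) of foot above 0.062 m).
It fails at once if the bottle is squeezed or pushed with more than 25 N (contact force between the fingers and bottle above 25 N).
It fails at once if a small bottle or the slide box is moved more than 15 mm or tipped (distance of any of red_bottle, green_bottle, slide_box from where it was at the start of the episode above 0.015 m or angle between any of red_bottle, green_bottle, slide_box's own z axis and vertical above 0.2 rad).
It also fails if it takes over 64 s, if anything falls off the work surface, if the arm or the gripper's body presses on something with over 40 N, if the wrist force passes 120 N, or if a joint passes its speed limit or range.

## Working session

There is one attempt and no reset: what is moved stays moved. The work goes in short steps, Python scripts to look and compute and a tool call to move; the robot and the scene stay as the last step left them, time stands still between calls to the robot, and variables do not carry over. Pictures are saved under pics/ and viewed, and the job is handed in when it is done.

Besides the shell and the picture viewer there is one more tool, called by a JSON object that holds its "api" and its "payload", one argument or row to a line. send_rows: Moves the arm, as the interface text tells. Its arguments: {"type":"object","properties":{"series":{"type":"array"},"squeeze":{"type":"number"}},"required":["series"]}

```bash
ls; mkdir -p pics
python3 - <<'E'
from station import ctrl
import cv2
o=ctrl.get_obs();print(o)
for n in["scene","side","wrist"]:
    i=ctrl.camera_info(n);print(n,i)
    cv2.imwrite(f"pics/{n}0.png",ctrl.get_image(n)[:,:,::-1])
E
```

```text
pics
{'t': 0.0, 'q': array([-1.19009446e-01,  5.33614700e-02,  1.61431049e+00,  2.64686244e-05,
        1.47598752e+00, -1.19008326e-01]), 'dq': array([ 0.00015591,  0.0011088 , -0.0001397 , -0.00011715, -0.00246308,
       -0.00012872]), 'effort': array([ 2.70554956e-04, -3.93670499e+01, -3.70175600e+01, -1.62778279e-04,
        6.93513779e-03, -6.06393527e-06]), 'tool_pos': array([6.24396690e-01, 7.37778867e-05, 2.41050281e-01]), 'tool_rot': array([-2.22028477e+00, -2.22027666e+00,  1.97330460e-03]), 'contact_force': array([-0.66670383, -0.70738375, -0.09145001]), 'wrist_torque': array([0.01136461, 0.01491455, 0.0536598 ]), 'opening': 0.08506039750374116}
scene {'mtx': array([[370.8929853,   0.       , 320.6414306],
       [  0.       , 370.8929853, 195.5773895],
       [  0.       ,   0.       ,   1.       ]]), 'R': array([[-0.56268533,  0.82666566, -0.00301779],
       [ 0.51049607,  0.34460269, -0.78780883],
       [-0.65021457, -0.44482904, -0.61591245]]), 't': array([ 0.42508299, -0.16153069,  1.07835325])}
side {'mtx': array([[369.33045963,   0.        , 325.00044298],
       [  0.        , 369.33045963, 193.5283408 ],
       [  0.        ,   0.        ,   1.        ]]), 'R': array([[ 0.73253384, -0.68059662, -0.01350628],
       [-0.5149366 , -0.54103689, -0.66492058],
       [ 0.4452353 ,  0.4940317 , -0.74679194]]), 't': array([-0.50280144,  0.34046253,  0.53709561])}
wrist {'mtx': array([[338.22638762,   0.        , 321.22256503],
       [  0.        , 338.22638762, 200.26699791],
       [  0.        ,   0.        ,   1.        ]]), 'R': array([[ 9.99997827e-01, -2.33332435e-04, -2.07142073e-03],
       [ 3.86147799e-04, -9.55780989e-01,  2.94079159e-01],
       [-2.04844276e-03, -2.94079320e-01, -9.55778822e-01]]), 't': array([-0.62522231, -0.03872263,  0.38066106])}
```

View pics/scene0.png

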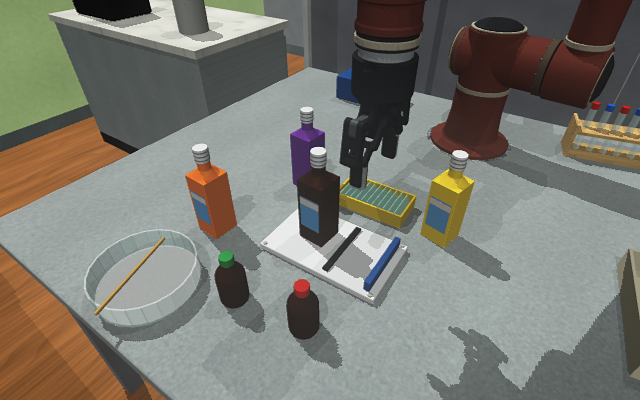

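View pics/side0.png

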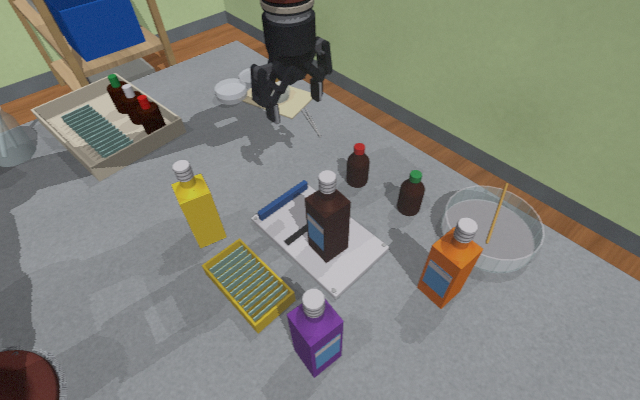

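View pics/wrist0.png

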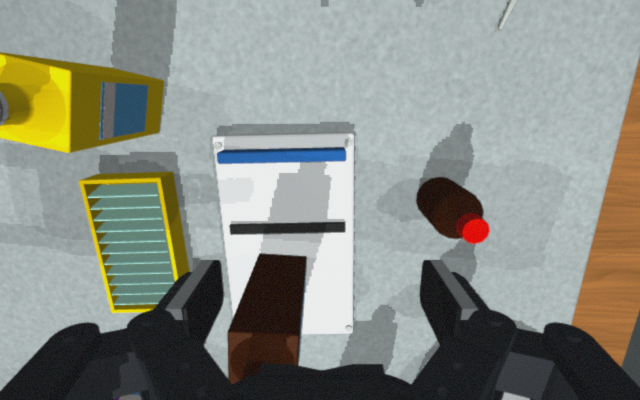

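Run:
```python
import cv2
w=cv2.imread('pics/wrist0.png')[120:350,190:390];cv2.imwrite('pics/w0z.png',cv2.resize(w,None,fx=2.6,fy=2.6,interpolation=cv2.INTER_CUBIC))
w=cv2.imread('pics/scene0.png')[140:310,250:420];cv2.imwrite('pics/s0z.png',cv2.resize(w,None,fx=3.5,fy=3.5,interpolation=cv2.INTER_CUBIC))
w=cv2.imread('pics/side0.png')[160:300,245:395];cv2.imwrite('pics/d0z.png',cv2.resize(w,None,fx=4,fy=4,interpolation=cv2.INTER_CUBIC))
```

```text
(no output)
```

View pics/w0z.png

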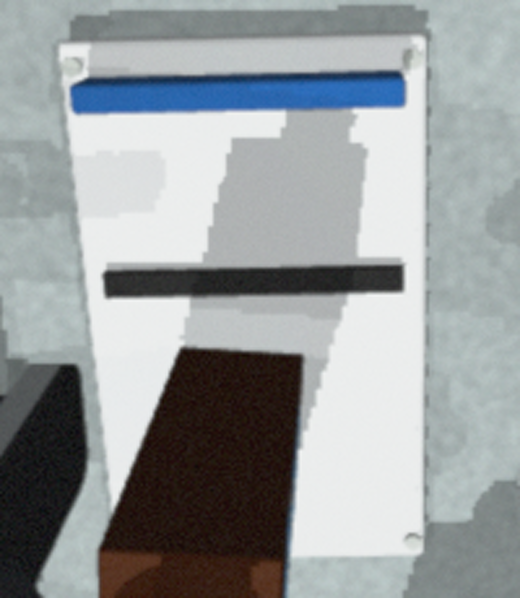

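View pics/s0z.png

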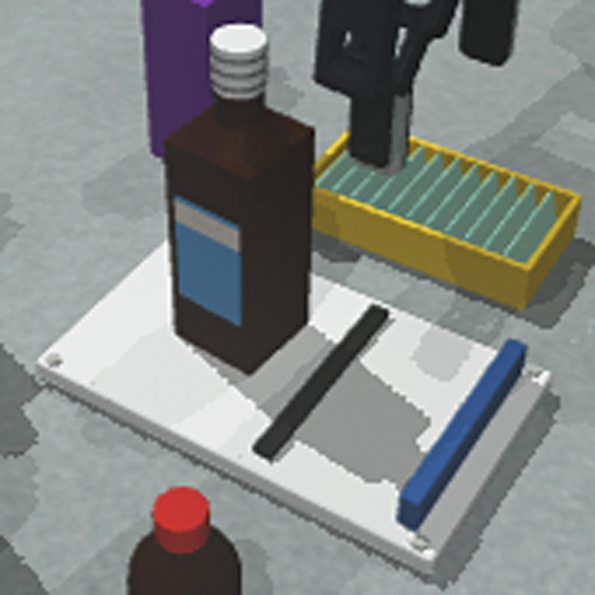

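View pics/d0z.png

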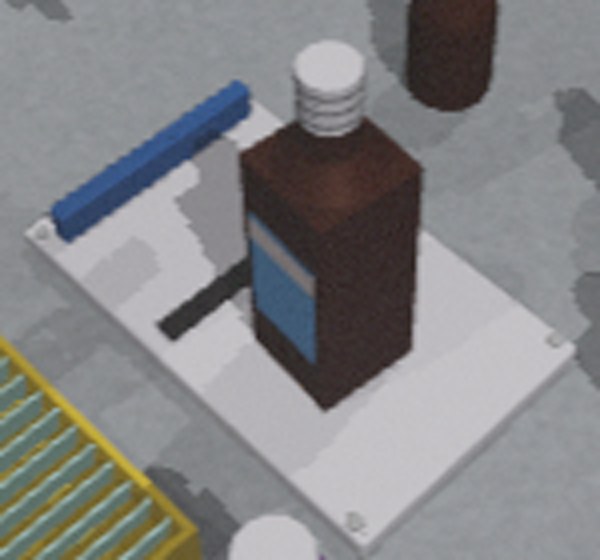

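```bash
cat > fit.py <<'E'
import numpy as np
from scipy.optimize import least_squares
def proj(c,X):
    p=X@c["R"].T+c["t"]; p=p@c["mtx"].T; return p[:,:2]/p[:,2:]
def T(x,y,th,P,z=0):
    c,s=np.cos(th),np.sin(th); P=np.asarray(P,float)
    return np.c_[x+c*P[:,0]-s*P[:,1],y+s*P[:,0]+c*P[:,1],P[:,2]+z]
E
cat > m0.py <<'E'
from fit import *
from station import ctrl
C={n:ctrl.camera_info(n) for n in["scene","side","wrist"]}
Z={"wrist":(2.6,190,120),"scene":(3.5,250,140),"side":(4,245,160)}
rack={"wrist":[((61,44),(-75,110,15)),((425,37),(75,110,15)),((422,553),(75,-140,15))],
"scene":[((38,365),(75,-140,15)),((435,562),(75,110,15)),((548,378),(-75,110,15))],
"side":[((27,233),(-75,110,15)),((365,548),(-75,-140,15)),((575,348),(75,-140,15))]}
bot={"wrist":[((182,348),(-28,28,0)),((302,355),(28,28,0)),((100,548),(-28,28,138)),((287,555),(28,28,138))],
"scene":[((250,374),(28,28,0)),((177,335),(28,-28,0)),((308,322),(-28,28,0)),((167,137),(28,-28,138)),((248,177),(28,28,138)),((314,130),(-28,28,138)),((238,40),(0,0,195))],
"side":[((327,410),(-28,-28,0)),((412,350),(28,-28,0)),((258,335),(-28,28,0)),((243,157),(-28,28,138)),((322,232),(-28,-28,138)),((422,170),(28,-28,138)),((330,65),(0,0,195))]}
def run(D,z,x0):
    def f(p,det=False):
        r=[]
        for n in D:
            s,ox,oy=Z[n]
            m=np.array([(a[0]/s+ox,a[1]/s+oy) for a,_ in D[n]])
            e=proj(C[n],T(*p,np.array([b for _,b in D[n]])/1000,z))-m
            if det: print(n,e.round(1).tolist())
            r.append(e.ravel())
        return np.concatenate(r)
    s=least_squares(f,x0,loss='soft_l1'); f(s.x,True); return s.x
r=run(rack,0,[.6,.1,0]); b=run(bot,.015,[.6,.05,0])
print("rack",r,"bottle",b)
d=b[:2]-r[:2];c,s=np.cos(r[2]),np.sin(r[2])
print("in rack",c*d[0]+s*d[1],-s*d[0]+c*d[1],b[2]-r[2])
# bystanders
def ray(n,u,z):
    c=C[n];v=c["R"].T@np.linalg.solve(c["mtx"],[*u,1]);o=-c["R"].T@c["t"];return o+v*(z-o[2])/v[2]
print("red cap",ray("scene",(302,286),.105),ray("side",(360,148),.105))
print("green",ray("scene",(226,257),.105),ray("side",(416,175),.105))
print("box",[ray("scene",u,.032).round(3) for u in[(399,224),(416,195)]],[ray("wrist",u,.032).round(3) for u in[(173,173),(81,181),(187,303),(110,312)]])
print("purple",ray("side",(313,297),.18),"yellow",ray("side",(182,167),.195),ray("scene",(460,155),.195))
E
python3 m0.py
```

```text
wrist [[-2.6, -1.1], [0.3, -1.4], [-0.1, 0.8]]
scene [[-3.1, -1.6], [-2.8, -0.0], [0.0, -1.7]]
side [[-0.4, -1.2], [0.2, -0.0], [2.2, -0.5]]
wrist [[-1.4, -2.9], [0.4, -2.0], [-1.7, -1.9], [-1.5, 0.4]]
scene [[-1.6, 1.3], [-2.4, -0.2], [-0.8, 0.5], [-2.6, 0.6], [-1.4, 1.1], [-0.7, -0.3], [-1.1, -0.5]]
side [[-0.3, 0.9], [1.1, 0.2], [-0.8, 0.2], [-0.9, -1.5], [0.0, 0.3], [1.5, -1.0], [0.5, -0.5]]
rack [ 0.58672279 -0.07337246  0.02030962] bottle [ 0.57803626 -0.12772135 -0.0815146 ]
in rack -0.009788467999242951 -0.05416126899443972 -0.10182422052503773
red cap [ 0.75603705 -0.03182388  0.105     ] [ 0.75208194 -0.03917093  0.105     ]
green [ 0.77757492 -0.16390039  0.105     ] [ 0.77327728 -0.16902552  0.105     ]
box [array([0.477, 0.002, 0.032]), array([ 0.368, -0.008,  0.032])] [array([ 0.472, -0.001,  0.032]), array([ 0.375, -0.01 ,  0.032]), array([ 0.469, -0.156,  0.032]), array([ 0.376, -0.168,  0.032])]
purple [ 0.43546911 -0.2510789   0.18      ] yellow [0.42635058 0.06530106 0.195     ] [0.42965414 0.07279865 0.195     ]
```

```bash
cat >> m0.py <<'E'
print("orange",ray("side",(466,225),.195),ray("scene",(200,150),.195))
print("purple",ray("scene",(306,112),.195),ray("side",(313,297),.195))
E
python3 m0.py|tail -3
```

```text
purple [ 0.43546911 -0.2510789   0.18      ] yellow [0.42635058 0.06530106 0.195     ] [0.42965414 0.07279865 0.195     ]
orange [ 0.66301982 -0.32432177  0.195     ] [ 0.67179458 -0.31686764  0.195     ]
purple [ 0.44095182 -0.25075481  0.195     ] [ 0.43101128 -0.25694241  0.195     ]
```

{"api": "send_rows", "payload": {
  "series": [
    {"tz": -3, "tx": -2, "jaw": 0.75},
    {"tz": -3, "tx": -3, "wy": 0.12},
    {"tx": -3, "wy": 0.12}
  ]
}}

```text
invalid input at $.series[0]: expected keys tx, ty, tz, wx, wy, wz, jaw
```

```bash
cat > st.py <<'E'
from station import ctrl
import numpy as np
from scipy.spatial.transform import Rotation as Ro
np.set_printoptions(precision=4,suppress=True)
o=ctrl.get_obs();R=Ro.from_rotvec(o["tool_rot"]).as_matrix()
print("t",o["t"],"p",o["tool_pos"],"q",o["q"],"open",o["opening"],"F",o["contact_force"]);print("x",R[:,0],"y",R[:,1],"z",R[:,2])
with open("log.txt","a") as f: f.write(" ".join(map(str,[*o["q"],*o["tool_pos"],*o["tool_rot"]]))+"\n")
E
python3 st.py
```

```text
t 0.15 p [0.6245 0.0001 0.2413] q [-0.119   0.0532  1.614   0.      1.476  -0.119 ] open 0.08561744143818383 F [-0.6891  0.4955  0.5781]
x [0.     1.     0.0002] y [ 1.     -0.     -0.0016] z [-0.0016  0.0002 -1.    ]
```

{"api": "send_rows", "payload": {
  "series": [
    {"tx": -2, "ty": 0, "tz": -3, "wx": 0, "wy": 0, "wz": 0, "jaw": 0.75},
    {"tx": -2, "ty": 0, "tz": -3, "wx": 0, "wy": 0.12, "wz": 0, "jaw": 0.75},
    {"tx": -3, "ty": 0, "tz": -1, "wx": 0, "wy": 0.12, "wz": 0, "jaw": 0.75}
  ]
}}

```text
t: 0.52
tool_pos: [0.6238, -0.0683, 0.3071]
tool_rot: [-2.08, -2.095, -0.254]
contact_force: [0.7, 0.2, -0.5]
opening: 0.0321
```

```bash
python3 st.py
```

```text
t 0.525 p [ 0.6238 -0.0683  0.3071] q [-0.3275  0.0603  1.5114  0.233   1.6552 -0.3249] open 0.03214968255588574 F [ 0.7111  0.1503 -0.5117]
x [-0.0064  0.9694  0.2453] y [ 1.      0.0078 -0.0048] z [-0.0066  0.2452 -0.9694]
```

{"api": "send_rows", "payload": {
  "series": [
    {"tx": -4.85, "ty": -2.3, "tz": -1.2, "wx": 0, "wy": 0.15, "wz": 0.01, "jaw": 0.82},
    {"tx": -4.6, "ty": -2.3, "tz": -1.9, "wx": 0, "wy": 0.15, "wz": 0.01, "jaw": 0.82},
    {"tx": -4.3, "ty": 0, "tz": -2.6, "wx": 0, "wy": 0, "wz": 0, "jaw": 0.82},
    {"tx": 0, "ty": 0, "tz": 0, "wx": 0, "wy": 0, "wz": 0, "jaw": 0.82}
  ]
}}

```text
t: 1.02
tool_pos: [0.5756, -0.2259, 0.3053]
tool_rot: [-1.92, -1.885, -0.54]
contact_force: [0.1, 0.5, 0.3]
opening: 0.0153
```

```bash
python3 st.py
```

```text
t 1.025 p [ 0.5756 -0.2259  0.3053] q [-0.6777  0.1766  1.4422  0.4458  1.8673 -0.6021] open 0.015261534341038854 F [0.074  0.5186 0.2922]
x [0.0189 0.8478 0.53  ] y [ 0.9998 -0.0155 -0.0109] z [-0.001   0.5302 -0.8479]
```

{"api": "send_rows", "payload": {
  "series": [
    {"tx": -2.7, "ty": 0, "tz": 4.3, "wx": 0, "wy": 0, "wz": -0.02, "jaw": 0.8},
    {"tx": -2.7, "ty": 0, "tz": 4.3, "wx": 0, "wy": 0, "wz": -0.02, "jaw": 0.8},
    {"tx": -2.7, "ty": 0, "tz": 4.3, "wx": 0, "wy": 0, "wz": 0, "jaw": 0.8},
    {"tx": -2.7, "ty": 0, "tz": 4.3, "wx": 0, "wy": 0, "wz": 0, "jaw": 0.8}
  ]
}}

```text
t: 1.52
tool_pos: [0.5804, -0.2257, 0.103]
tool_rot: [-1.888, -1.942, -0.556]
contact_force: [-0.7, -0.3, -0.7]
opening: 0.0173
```

```bash
python3 st.py
python3 - <<'E'
from station import ctrl
import cv2
for n in["scene","side"]: cv2.imwrite(f"pics/{n}1.png",ctrl.get_image(n)[:,:,::-1])
E
```

```text
t 1.525 p [ 0.5804 -0.2257  0.103 ] q [-0.673   0.3476  1.5884  0.4267  1.5667 -0.7821] open 0.017326414866286322 F [-0.6793 -0.2943 -0.7147]
x [-0.0302  0.8515  0.5235] y [0.9995 0.0221 0.0216] z [ 0.0068  0.5239 -0.8518]
```

View pics/side1.png

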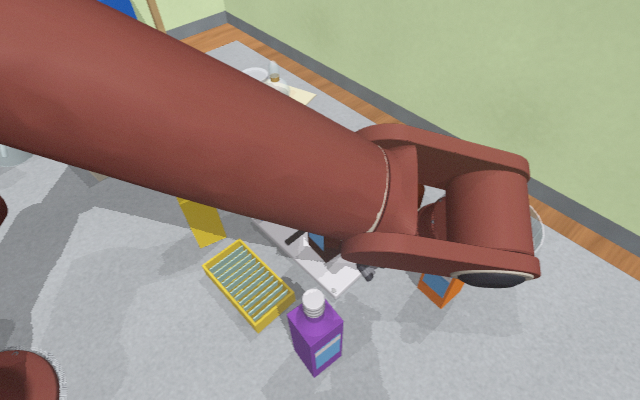

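View pics/scene1.png

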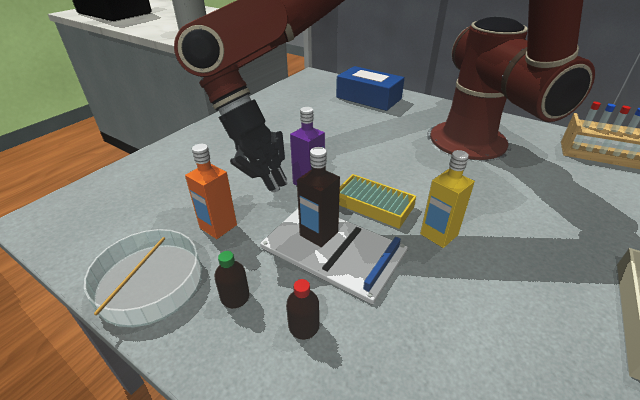

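{"api": "send_rows", "payload": {
  "series": [
    {"tx": -2.8, "ty": -0.2, "tz": 4.5, "wx": 0, "wy": 0, "wz": 0.01, "jaw": 0.8},
    {"tx": 1.7, "ty": 0, "tz": 1.05, "wx": 0, "wy": 0, "wz": 0, "jaw": 0.8},
    {"tx": 1.7, "ty": 0, "tz": 1.05, "wx": 0, "wy": 0, "wz": 0, "jaw": 0.8},
    {"tx": 0.5, "ty": 0, "tz": 0.3, "wx": 0, "wy": 0, "wz": 0, "jaw": 0.8}
  ]
}}

```text
t: 2.12
tool_pos: [0.5799, -0.1745, 0.054]
tool_rot: [-1.891, -1.932, -0.555]
contact_force: [0.5, 0.4, 0.4]
opening: 0.0171
```

```bash
python3 st.py
python3 - <<'E'
from station import ctrl
import cv2
for n in["scene"]: cv2.imwrite(f"pics/{n}2.png",cv2.resize(ctrl.get_image(n)[140:310,250:420,::-1],None,fx=3.5,fy=3.5,interpolation=cv2.INTER_CUBIC))
E
```

```text
t 2.125 p [ 0.5799 -0.1745  0.054 ] q [-0.6127  0.3592  1.6685  0.4514  1.4637 -0.7635] open 0.01711175694963799 F [0.4655 0.4056 0.396 ]
x [-0.0226  0.8499  0.5265] y [0.9997 0.0166 0.0162] z [ 0.005   0.5267 -0.8501]
```

View pics/scene2.png

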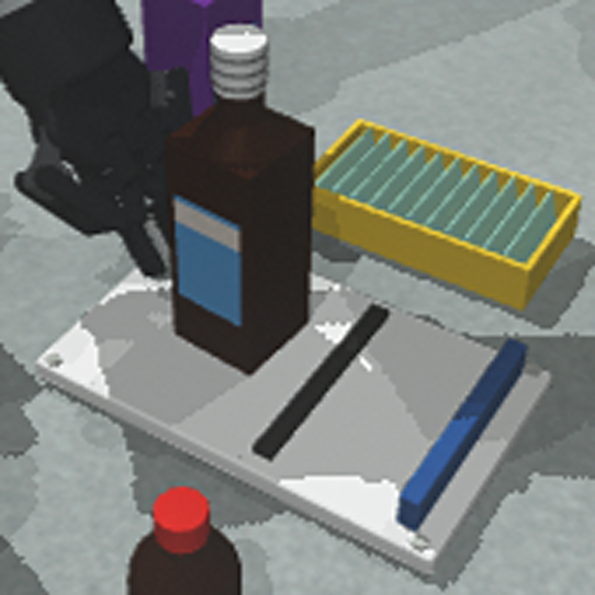

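{"api": "send_rows", "payload": {
  "series": [
    {"tx": 0.34, "ty": 0, "tz": 0.21, "wx": 0, "wy": 0, "wz": 0, "jaw": 0.8},
    {"tx": 0.34, "ty": 0, "tz": 0.21, "wx": 0, "wy": 0, "wz": 0, "jaw": 0.8},
    {"tx": 0.34, "ty": 0, "tz": 0.21, "wx": 0, "wy": 0, "wz": 0, "jaw": 0.8},
    {"tx": 0.34, "ty": 0, "tz": 0.21, "wx": 0, "wy": 0, "wz": 0, "jaw": 0.8},
    {"tx": 0.34, "ty": 0, "tz": 0.21, "wx": 0, "wy": 0, "wz": 0, "jaw": 0.8}
  ]
}}

```text
t: 2.8
tool_pos: [0.5825, -0.1566, 0.0586]
tool_rot: [-1.898, -1.94, -0.558]
contact_force: [1.5, -1.6, -0.4]
opening: 0.017
```

```bash
cat > crop.py <<'E'
import sys,cv2
from station import ctrl
n,x0,y0,w,h,out=sys.argv[1],*map(int,sys.argv[2:6]),sys.argv[6]
im=ctrl.get_image(n)[y0:y0+h,x0:x0+w,::-1]
f=min(800/w,600/h,4);cv2.imwrite('pics/'+out,cv2.resize(im,None,fx=f,fy=f,interpolation=cv2.INTER_CUBIC));print("f",f)
E
python3 st.py; python3 crop.py scene 250 140 170 170 s3.png
```

```text
t 2.8 p [ 0.5825 -0.1566  0.0586] q [-0.5874  0.3341  1.6898  0.4598  1.4467 -0.7442] open 0.017019888617730183 F [ 1.5152 -1.6156 -0.4376]
x [-0.0255  0.8537  0.5202] y [0.9996 0.0152 0.0241] z [ 0.0127  0.5206 -0.8537]
f 3.5294117647058822
```

View pics/s3.png

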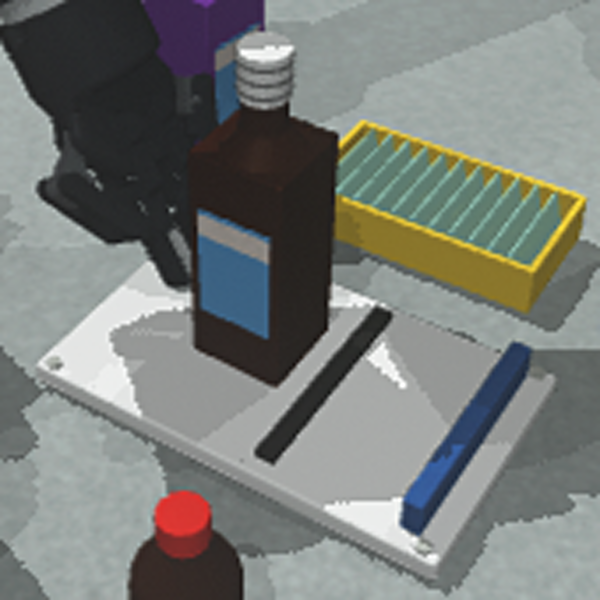

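{"api": "send_rows", "payload": {
  "series": [
    {"tx": 0.25, "ty": -0.05, "tz": 0.27, "wx": 0, "wy": 0, "wz": 0, "jaw": 0.8},
    {"tx": 0.25, "ty": -0.05, "tz": 0.27, "wx": 0, "wy": 0, "wz": 0, "jaw": 0.8},
    {"tx": 0.25, "ty": -0.05, "tz": 0.27, "wx": 0, "wy": 0, "wz": 0, "jaw": 0.8}
  ]
}}

```text
t: 3.22
tool_pos: [0.5819, -0.1464, 0.0569]
tool_rot: [-1.9, -1.942, -0.56]
contact_force: [-0.8, -4.8, 3.1]
opening: 0.0168
```

```bash
python3 st.py; python3 crop.py scene 250 140 170 170 s4.png
```

```text
t 3.225 p [ 0.5819 -0.1464  0.0569] q [-0.5747  0.3244  1.7051  0.465   1.4337 -0.7373] open 0.016838715352435325 F [-0.83   -4.7647  3.0961]
x [-0.0263  0.8544  0.5189] y [0.9995 0.0145 0.0267] z [ 0.0153  0.5194 -0.8544]
f 3.5294117647058822
```

View pics/s4.png

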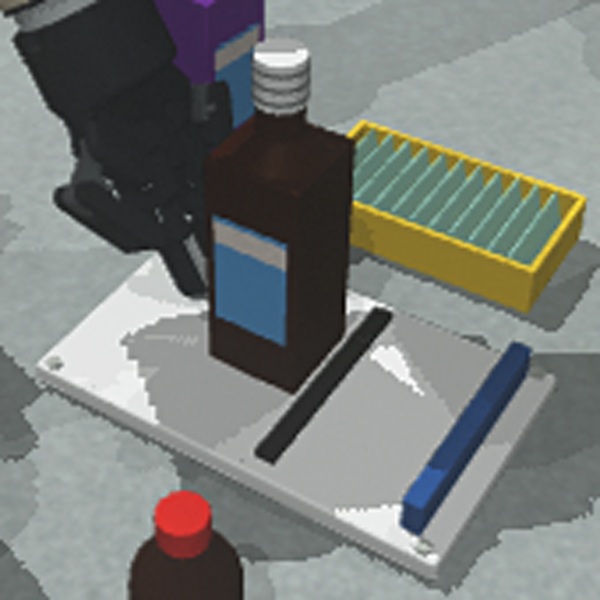

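{"api": "send_rows", "payload": {
  "series": [
    {"tx": 0.22, "ty": -0.05, "tz": 0.24, "wx": 0, "wy": 0, "wz": 0, "jaw": 0.8},
    {"tx": 0.22, "ty": -0.05, "tz": 0.24, "wx": 0, "wy": 0, "wz": 0, "jaw": 0.8}
  ]
}}

```text
t: 3.52
tool_pos: [0.5818, -0.1417, 0.056]
tool_rot: [-1.903, -1.946, -0.558]
contact_force: [-2.0, -14.6, 8.1]
opening: 0.0173
```

```bash
python3 st.py; python3 crop.py scene 250 140 170 170 s5.png
```

```text
t 3.525 p [ 0.5818 -0.1417  0.056 ] q [-0.5678  0.3183  1.7133  0.4654  1.4241 -0.7335] open 0.017289079374025886 F [ -1.9528 -14.6465   8.0869]
x [-0.0272  0.8569  0.5148] y [0.9995 0.0142 0.0292] z [ 0.0177  0.5153 -0.8568]
f 3.5294117647058822
```

View pics/s5.png

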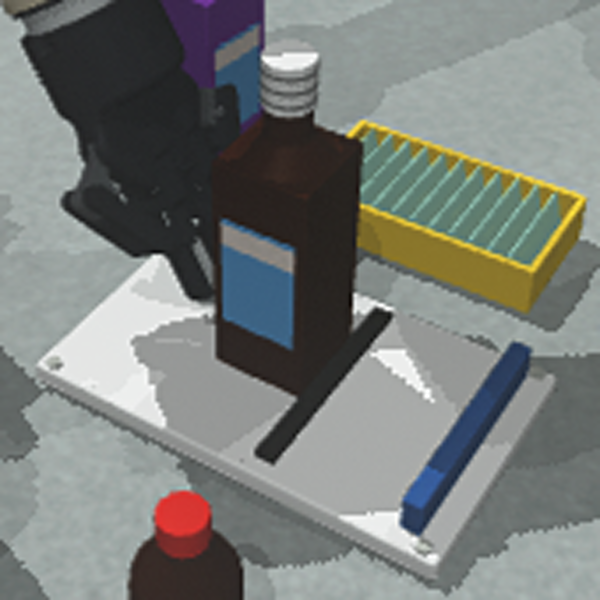

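{"api": "send_rows", "payload": {
  "series": [
    {"tx": -0.4, "ty": 0, "tz": -0.3, "wx": 0, "wy": 0, "wz": 0, "jaw": 0.8},
    {"tx": -1.7, "ty": 0, "tz": -1.05, "wx": 0, "wy": 0, "wz": 0, "jaw": 0.8}
  ]
}}

```text
t: 3.82
tool_pos: [0.5808, -0.1649, 0.0557]
tool_rot: [-1.898, -1.945, -0.557]
contact_force: [-1.2, -0.2, 0.0]
opening: 0.0171
```

```bash
python3 st.py; python3 crop.py scene 250 140 170 170 s6.png
python3 - <<'E'
import numpy as np
from scipy.spatial.transform import Rotation as Ro
from scipy.optimize import least_squares
D=np.loadtxt('log.txt')
def fk(p,q):
    h,d,a1,L1,a2,L2,Lt,=p[:7]
    # arm plane: x radial, y lateral, z up; rotation about y by pitch
    R1=Ro.from_euler('z',q[0]); Ry=lambda a:Ro.from_euler('y',a); Rz=lambda a:Ro.from_euler('z',a)
    A=R1*Ry(q[1]); pos=R1.apply([a1,d,h])+A.apply([0,0,L1])
    A=A*Ry(q[2]); pos=pos+A.apply([a2,0,L2])
    A=A*Rz(p[7]*q[3])*Ry(q[4]); pos=pos+A.apply([0,0,Lt])
    A=A*Rz(p[8]*q[5]+p[9]); return pos,A
def res(p,det=False):
    r=[]
    for row in D:
        pos,A=fk(p,row[:6]); e=(Ro.from_rotvec(row[9:12]).inv()*A).as_rotvec()
        r+= [*(pos-row[6:9]),*(e*.3)]
    return np.array(r)
best=None
for s4 in(1,-1):
  for s6 in(1,-1):
    for off in(0,np.pi/2,-np.pi/2,np.pi):
      for d0 in (.07,-.07):
        f=lambda p:np.r_[res(np.r_[p[:7],s4,s6,off]),.01*(p[[2,4]])]
        s=least_squares(f,[.4,d0,0,.4,0,.4,.25])
        if best is None or s.cost<best[0]: best=(s.cost,np.r_[s.x,s4,s6,off])
print(best); r=res(best[1]).reshape(-1,6); print(abs(r).max(0)); np.save('kin.npy',best[1])
E
```

```text
t 3.825 p [ 0.5808 -0.1649  0.0557] q [-0.5988  0.3411  1.6857  0.4546  1.4458 -0.7572] open 0.017064398726641977 F [-1.2407 -0.246   0.0147]
x [-0.028   0.8552  0.5176] y [0.9995 0.0168 0.0263] z [ 0.0138  0.518  -0.8552]
f 3.5294117647058822
(np.float64(4.5668178058659947e-07), array([2.38118382e-01, 7.42141088e-02, 2.96473257e-05, 4.25984011e-01,
       9.54402863e-02, 6.09887290e-01, 2.68460982e-01, 1.00000000e+00,
       1.00000000e+00, 1.57079633e+00]))
[2.51354054e-05 1.76892723e-05 7.62690563e-06 1.79186093e-16
 1.37390099e-16 1.83186799e-16]
```

View pics/s6.png

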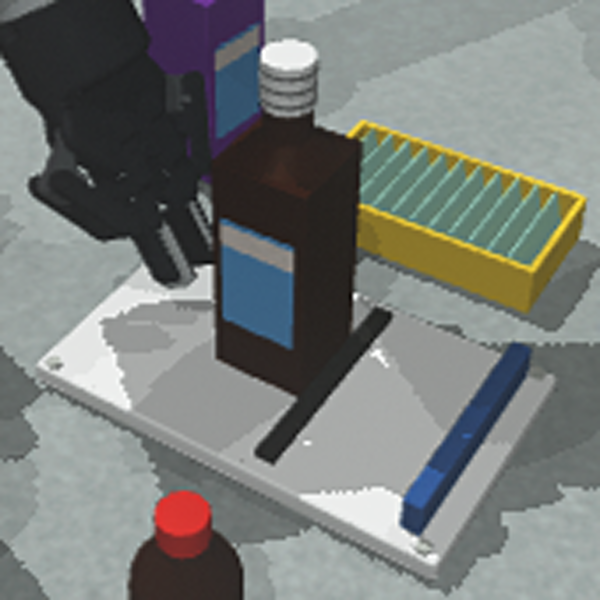

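```bash
cat > kin.py <<'E'
import numpy as np
from scipy.spatial.transform import Rotation as Ro
from scipy.optimize import least_squares
P=np.load('kin.npy')
lo=np.array([-3.01,-1.01,.06,-1.02,.09,-3.14]);hi=np.array([3.01,2.22,2.58,4.17,2.62,3.14])
Ry=lambda a:Ro.from_euler('y',a); Rz=lambda a:Ro.from_euler('z',a)
def fk(q,all=False):
    h,d,a1,L1,a2,L2,Lt=P[:7]
    R1=Rz(q[0]);A=R1*Ry(q[1]);p0=R1.apply([a1,d,h]);p1=p0+A.apply([0,0,L1])
    A=A*Ry(q[2]);p2=p1+A.apply([a2,0,L2]);A=A*Rz(P[7]*q[3])*Ry(q[4]);p3=p2+A.apply([0,0,Lt]);A=A*Rz(P[8]*q[5]+P[9])
    return (p1,p2,p3,A) if all else (p3,A)
def ik(pos,R,q0):
    def f(q):
        p,A=fk(q);return np.r_[(p-pos)*1,(Ro.from_matrix(R).inv()*A).as_rotvec()*.3]
    s=least_squares(f,np.clip(q0,lo+1e-3,hi-1e-3),bounds=(lo,hi));return s.x,np.abs(s.fun).max()
def toolR(phi,sg,yaw=0.02):
    z=np.array([0,-np.sin(phi),-np.cos(phi)]);y=sg*np.array([0,np.cos(phi),-np.sin(phi)]);x=np.cross(y,z)
    return Rz(yaw).as_matrix()@np.c_[x,y,z]
E
python3 - <<'E'
from kin import *
np.set_printoptions(precision=3,suppress=True)
for sg in(1,-1):
  q=np.array([-.2,.1,1.6,0,1.5,-sg*1.57])
  for th in np.radians([0,20,40,50,60,70,76]):
    for lag in(0,.26,.5):
      if th<.6 and lag: continue
      s=.175;pos=np.array([.58,-.0715-.028*np.cos(th)+s*np.sin(th),.015+.028*np.sin(th)+s*np.cos(th)])
      qq,e=ik(pos,toolR(th-lag,sg),q); 
      if lag==0:q=qq
      p1,p2,p3,A=fk(qq,True)
      print(sg,np.degrees(th).round(),lag,pos,"q",qq,"err",round(e,4),"wrist",p2)
E
```

```text
1 0.0 0 [ 0.58  -0.099  0.19 ] q [-0.296  0.004  1.751  0.     1.386 -1.887] err 0.0 wrist [ 0.58  -0.099  0.458]
1 20.0 0 [ 0.58  -0.038  0.189] q [-0.035  0.     1.784 -0.357  1.351 -1.548] err 0.0 wrist [0.578 0.054 0.441]
1 40.0 0 [0.58  0.02  0.167] q [ 0.199  0.134  1.766 -0.693  1.431 -1.223] err 0.0 wrist [0.577 0.192 0.373]
1 40.0 0.26 [0.58  0.02  0.167] q [ 0.101  0.059  1.779 -0.447  1.363 -1.383] err 0.0 wrist [0.578 0.133 0.41 ]
1 40.0 0.5 [0.58  0.02  0.167] q [-0.003  0.017  1.787 -0.204  1.338 -1.547] err 0.0 wrist [0.579 0.072 0.43 ]
1 50.0 0 [0.58  0.045 0.149] q [ 0.291  0.242  1.738 -0.833  1.503 -1.088] err 0.0 wrist [0.576 0.25  0.322]
1 50.0 0.26 [0.58  0.045 0.149] q [ 0.21   0.144  1.762 -0.61   1.403 -1.224] err 0.0 wrist [0.577 0.199 0.369]
1 50.0 0.5 [0.58  0.045 0.149] q [ 0.116  0.077  1.781 -0.382  1.339 -1.376] err 0.0 wrist [0.578 0.142 0.399]
1 60.0 0 [0.58  0.066 0.127] q [ 0.364  0.368  1.7   -0.954  1.589 -0.975] err 0.0 wrist [0.575 0.299 0.261]
1 60.0 0.26 [0.58  0.066 0.127] q [ 0.3    0.254  1.733 -0.754  1.464 -1.084] err 0.0 wrist [0.576 0.
[... 2000 characters left out ...]
rist [0.577 0.206 0.356]
-1 70.0 0 [0.58  0.083 0.101] q [ 0.414  0.503  1.641 -1.02   1.688  2.249] err 0.0101 wrist [0.58  0.336 0.201]
-1 70.0 0.26 [0.58  0.083 0.101] q [ 0.371  0.382  1.694 -0.88   1.541  2.176] err 0.0 wrist [0.576 0.304 0.255]
-1 70.0 0.5 [0.58  0.083 0.101] q [ 0.307  0.277  1.732 -0.696  1.421  2.069] err 0.0 wrist [0.576 0.261 0.303]
-1 76.0 0 [0.58  0.092 0.085] q [ 0.435  0.583  1.594 -1.02   1.753  2.29 ] err 0.0246 wrist [0.587 0.355 0.168]
-1 76.0 0.26 [0.58  0.092 0.085] q [ 0.404  0.465  1.665 -0.948  1.592  2.237] err 0.0 wrist [0.575 0.327 0.214]
-1 76.0 0.5 [0.58  0.092 0.085] q [ 0.35   0.353  1.709 -0.776  1.461  2.145] err 0.0 wrist [0.576 0.289 0.266]
```

{"api": "send_rows", "payload": {
  "series": [
    {"tx": 0, "ty": 0, "tz": -5, "wx": 0, "wy": 0, "wz": 0, "jaw": 0.3},
    {"tx": 0, "ty": 0, "tz": -5, "wx": 0, "wy": 0, "wz": 0, "jaw": 0.3},
    {"tx": 3, "ty": 0, "tz": -5, "wx": 0, "wy": -0.13, "wz": 0, "jaw": 0.3},
    {"tx": 3, "ty": 0, "tz": -4, "wx": 0, "wy": -0.13, "wz": 0, "jaw": 0.3},
    {"tx": 2, "ty": 0, "tz": -3, "wx": 0, "wy": -0.13, "wz": 0, "jaw": 0.3}
  ]
}}

```text
t: 4.5
tool_pos: [0.5725, -0.2019, 0.279]
tool_rot: [-2.139, -2.153, -0.177]
contact_force: [0.1, 0.3, -0.2]
opening: 0.0599
```

```bash
python3 st.py; python3 crop.py scene 250 140 170 170 s7.png;python3 crop.py side 245 140 150 150 d7.png
```

```text
t 4.5 p [ 0.5725 -0.2019  0.279 ] q [-0.5235  0.0222  1.5885  0.1387  1.5995 -0.5312] open 0.05985896361205963 F [ 0.1358  0.2822 -0.1894]
x [-0.0077  0.9881  0.1537] y [0.9999 0.0061 0.0111] z [ 0.01    0.1537 -0.9881]
f 3.5294117647058822
f 4.0
```

View pics/s7.png

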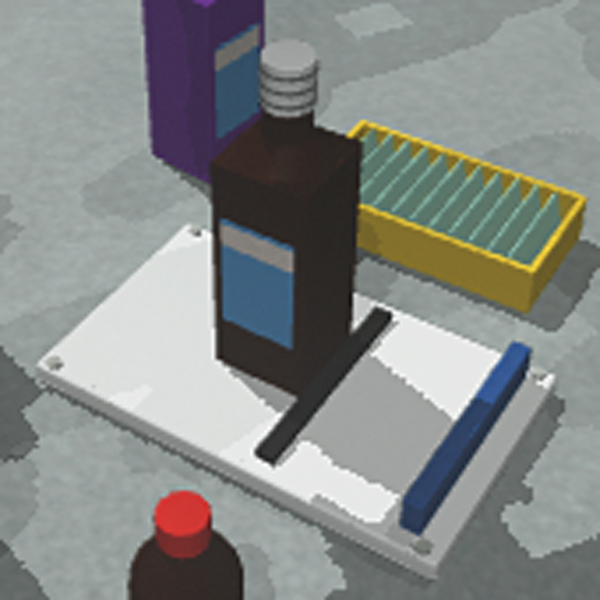

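View pics/d7.png

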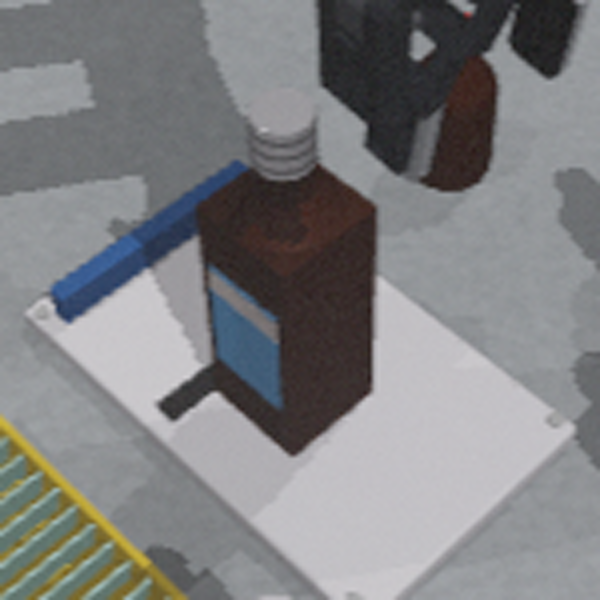

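```bash
cat > m7.py <<'E'
exec(open('m0.py').read().split("rack={")[0])
src=open('m0.py').read(); exec(src[src.index("def run"):src.index("r=run")])
Z["scene"]=(600/170,250,140);Z["side"]=(4,245,140)
bot={"scene":[((217,360),(28,-28,0)),((213,158),(28,-28,138)),((360,142),(-28,28,138)),((290,57),(0,0,195)),((303,193),(28,28,138))],
"side":[((295,455),(-28,-28,0)),((372,393),(28,-28,0)),((197,207),(-28,28,138)),((281,276),(-28,-28,138)),((376,208),(28,-28,138)),((283,112),(0,0,195))]}
print(run(bot,.015,[.58,-.1,0]))
print("cap",ray("scene",(250+290/3.53,140+57/3.53),.21) if 0 else "")
E
python3 m7.py
```

```text
scene [[-1.1, -0.3], [-1.6, 0.8], [0.5, -0.3], [-0.8, -1.1], [0.4, 1.6]]
side [[-1.0, 1.4], [0.3, -0.2], [-1.3, -0.4], [0.1, 0.5], [0.4, -0.5], [-0.7, -0.6]]
[ 0.57563064 -0.1000325   0.02180042]
cap
```

{"api": "send_rows", "payload": {
  "series": [
    {"tx": 5, "ty": 0, "tz": 0.7, "wx": 0, "wy": -0.155, "wz": 0, "jaw": 0.3},
    {"tx": 5, "ty": 0, "tz": 0, "wx": 0, "wy": 0, "wz": 0.18, "jaw": 0.3},
    {"tx": 0, "ty": 0, "tz": 0, "wx": 0, "wy": 0, "wz": 0.185, "jaw": 0.3},
    {"tx": 0, "ty": 0, "tz": 0, "wx": 0, "wy": 0, "wz": 0.185, "jaw": 0.3},
    {"tx": 0, "ty": 0, "tz": 0, "wx": 0, "wy": 0, "wz": 0.185, "jaw": 0.3}
  ]
}}

```text
t: 5.22
tool_pos: [0.5712, -0.0982, 0.2773]
tool_rot: [2.876, 1.26, 0.012]
contact_force: [0.3, -0.4, -0.0]
opening: 0.0597
```

{"api": "send_rows", "payload": {
  "series": [
    {"tx": 0, "ty": 0, "tz": 0, "wx": 0, "wy": 0, "wz": 0.185, "jaw": 0.3},
    {"tx": 0, "ty": 0, "tz": 0, "wx": 0, "wy": 0, "wz": 0.185, "jaw": 0.3},
    {"tx": 0, "ty": 0, "tz": 0, "wx": 0, "wy": 0, "wz": 0.185, "jaw": 0.3},
    {"tx": 0, "ty": 0, "tz": 0, "wx": 0, "wy": 0, "wz": 0.185, "jaw": 0.3},
    {"tx": 0, "ty": 0, "tz": 0, "wx": 0, "wy": 0, "wz": 0.1, "jaw": 0.3}
  ]
}}

```text
t: 5.85
tool_pos: [0.5681, -0.0992, 0.267]
tool_rot: [-3.13, 0.045, 0.016]
contact_force: [-0.1, 0.0, 0.1]
opening: 0.0599
```

```bash
python3 st.py
```

```text
t 5.85 p [ 0.5681 -0.0992  0.267 ] q [-0.3055 -0.0677  1.6916  0.0078  1.5306  1.294 ] open 0.05990403685589683 F [-0.0873  0.0327  0.0993]
x [ 0.9995 -0.029  -0.0103] y [-0.0291 -0.9995 -0.0111] z [-0.01    0.0114 -0.9999]
```

{"api": "send_rows", "payload": {
  "series": [
    {"tx": 0.8, "ty": 0.1, "tz": 0, "wx": -0.011, "wy": 0.01, "wz": -0.05, "jaw": 0.3},
    {"tx": 0, "ty": 0, "tz": 3, "wx": 0, "wy": 0, "wz": 0, "jaw": 0.3}
  ]
}}

```text
t: 6.1
tool_pos: [0.5766, -0.1014, 0.2357]
tool_rot: [-3.139, -0.032, 0.001]
contact_force: [-0.2, 0.6, -0.6]
opening: 0.0599
```

```bash
python3 st.py; python3 crop.py scene 230 90 190 190 s8.png;python3 crop.py wrist 0 0 640 400 w8.png
```

```text
t 6.1 p [ 0.5766 -0.1014  0.2357] q [-0.302  -0.0359  1.713   0.0017  1.4657  1.248 ] open 0.05989242508452973 F [-0.2451  0.6489 -0.5621]
x [ 0.9998  0.0206 -0.0006] y [ 0.0206 -0.9998 -0.002 ] z [-0.0007  0.002  -1.    ]
f 3.1578947368421053
f 1.25
```

View pics/s8.png

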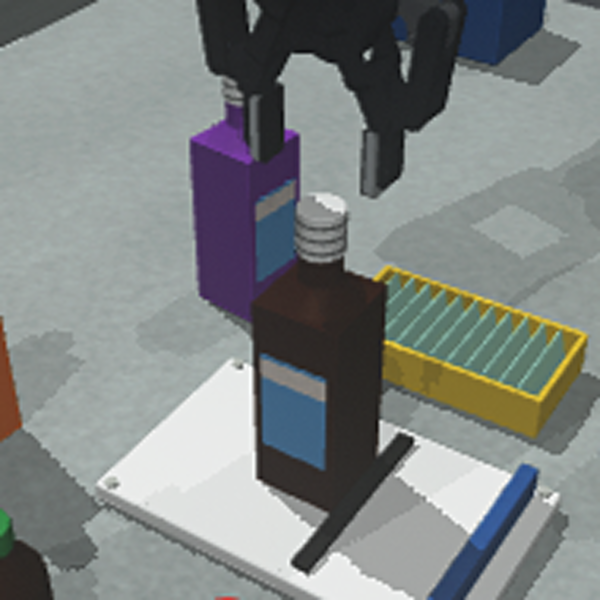

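View pics/w8.png

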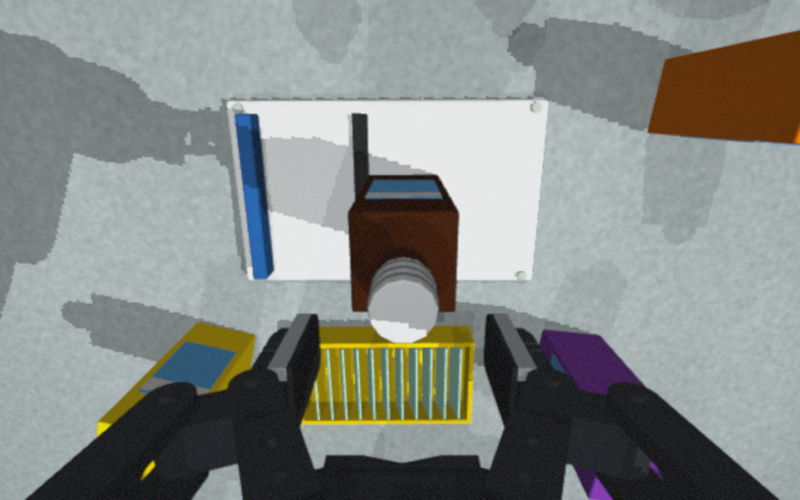

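{"api": "send_rows", "payload": {
  "series": [
    {"tx": 0, "ty": 0, "tz": 2, "wx": 0, "wy": 0, "wz": 0, "jaw": 0.3},
    {"tx": 0, "ty": 0, "tz": 1.5, "wx": 0, "wy": 0, "wz": 0, "jaw": 0.4},
    {"tx": 0, "ty": 0, "tz": 0, "wx": 0, "wy": 0, "wz": 0, "jaw": 0.54},
    {"tx": 0, "ty": 0, "tz": 0, "wx": 0, "wy": 0, "wz": 0, "jaw": 0.54}
  ]
}}

```text
t: 6.7
tool_pos: [0.5719, -0.1005, 0.1913]
tool_rot: [-3.134, -0.03, 0.024]
contact_force: [0.7, -0.4, 0.1]
opening: 0.0396
```

```bash
python3 st.py; python3 crop.py scene 230 90 190 190 s9.png;python3 crop.py wrist 160 130 320 240 w9.png
```

```text
t 6.7 p [ 0.5719 -0.1005  0.1913] q [-0.3032 -0.0048  1.7578  0.0023  1.4055  1.248 ] open 0.03964711107509134 F [ 0.7111 -0.4488  0.0818]
x [ 0.9997  0.0193 -0.0154] y [ 0.0192 -0.9998 -0.0075] z [-0.0155  0.0072 -0.9999]
f 3.1578947368421053
f 2.5
```

View pics/s9.png

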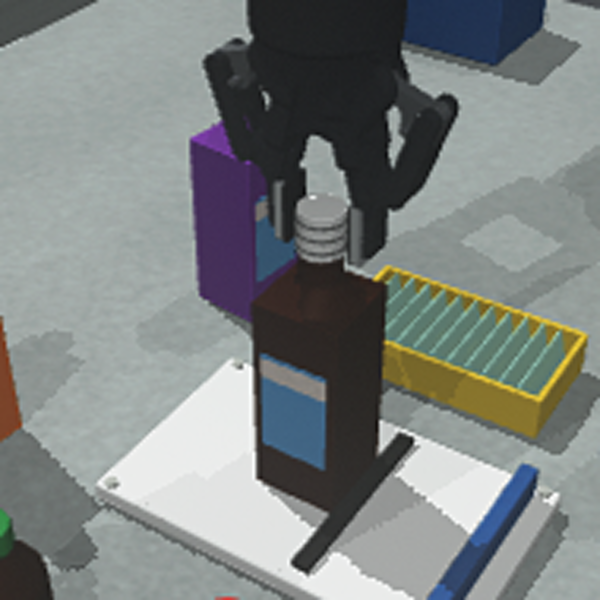

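View pics/w9.png

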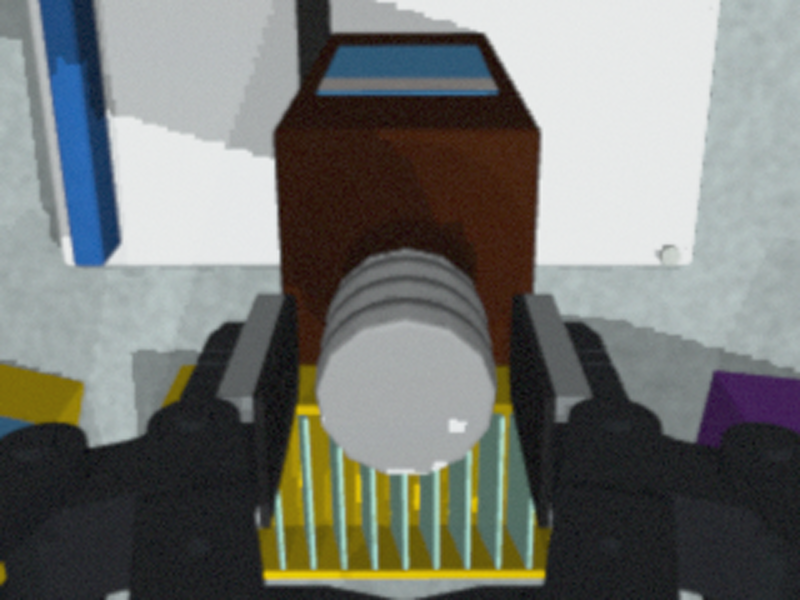

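```bash
cat > plan.py <<'E'
import sys,json
from kin import *
from station import ctrl
np.set_printoptions(precision=4,suppress=True)
def phi_of(th): return th if th<.5 else .5+(th-.5)*.6
def pose(th,s,f=0.,dphi=0):
    y=-.072-.028*np.cos(th)+s*np.sin(th)+f*np.cos(th); z=.015+.028*np.sin(th)+s*np.cos(th)-f*np.sin(th)
    return np.array([.5756-.02*(y+.1),y,z]),toolR(phi_of(th)+dphi,-1)
def rows(targets,gain=1):
    o=ctrl.get_obs();p,R=o["tool_pos"],Ro.from_rotvec(o["tool_rot"]).as_matrix();q=o["q"]
    z=R[:,2];print("now",p,"phi",np.arctan2(-z[1],-z[2]).round(4),"F",o["contact_force"],"open",o["opening"],"q",q,"t",o["t"])
    for P,RR in targets:
        d=R.T@(P-p)*100;w=Ro.from_matrix(R.T@RR).as_rotvec();q,e=ik(P,RR,q)
        print("t",d.round(2),"w",w.round(3),"->",P.round(4),"q4",q[3].round(2),"" if e<1e-3 else "UNREACH")
        p,R=P,RR
if __name__=="__main__":
    s,f=float(sys.argv[1]),float(sys.argv[2]);rows([pose(float(a),s,f) for a in sys.argv[3:]])
E
python3 plan.py .178 0 0.0 0.05 0.11 0.17 0.23
```

```text
now [ 0.572  -0.1005  0.1916] phi -0.007 F [ 0.3024  0.1974 -0.2803] open 0.039245161954012675 q [-0.3031 -0.0051  1.7576  0.0023  1.4055  1.248 ] t 6.8
t [ 0.36 -0.05 -0.15] w [-0.007  0.015 -0.001] -> [ 0.5756 -0.1     0.193 ] q4 -0.0 
t [ 0.   -0.89 -0.12] w [-0.05  0.   -0.  ] -> [ 0.5754 -0.0911  0.1942] q4 -0.05 
t [ 0.   -1.07 -0.14] w [-0.06  0.   -0.  ] -> [ 0.5752 -0.0803  0.195 ] q4 -0.11 
t [ 0.   -1.07 -0.14] w [-0.06 -0.    0.  ] -> [ 0.575  -0.0695  0.1952] q4 -0.17 
t [ 0.   -1.07 -0.14] w [-0.06  0.   -0.  ] -> [ 0.5748 -0.0587  0.1947] q4 -0.23
```

{"api": "send_rows", "payload": {
  "series": [
    {"tx": 0.36, "ty": -0.05, "tz": -0.3, "wx": -0.007, "wy": 0.015, "wz": 0, "jaw": 0.54},
    {"tx": 0, "ty": -0.9, "tz": -0.2, "wx": -0.05, "wy": 0, "wz": 0, "jaw": 0.54},
    {"tx": 0, "ty": -1.0, "tz": -0.2, "wx": -0.06, "wy": 0, "wz": 0, "jaw": 0.54}
  ]
}}

```text
t: 7.18
tool_pos: [0.5769, -0.0823, 0.2009]
tool_rot: [3.026, 0.025, 0.011]
contact_force: [0.3, -0.4, -1.0]
opening: 0.0392
```

```bash
python3 plan.py .178 0 0.1 0.15 .2 .25 .3; python3 crop.py scene 230 90 190 190 s10.png
```

```text
now [ 0.5769 -0.0823  0.2009] phi 0.115 F [ 0.3366 -0.388  -0.9503] open 0.03921996006026903 q [-0.2182 -0.0304  1.7696 -0.1128  1.3708  1.3569] t 7.175
t [-0.17 -0.09  0.6 ] w [ 0.015 -0.006 -0.004] -> [ 0.5752 -0.0821  0.1949] q4 -0.1 
t [ 0.   -0.89 -0.12] w [-0.05 -0.    0.  ] -> [ 0.5751 -0.0731  0.1952] q4 -0.15 
t [ 0.   -0.89 -0.12] w [-0.05 -0.   -0.  ] -> [ 0.5749 -0.0641  0.195 ] q4 -0.2 
t [ 0.   -0.89 -0.12] w [-0.05 -0.    0.  ] -> [ 0.5747 -0.0551  0.1944] q4 -0.25 
t [ 0.   -0.89 -0.12] w [-0.05  0.   -0.  ] -> [ 0.5745 -0.0461  0.1933] q4 -0.31 
f 3.1578947368421053
```

View pics/s10.png

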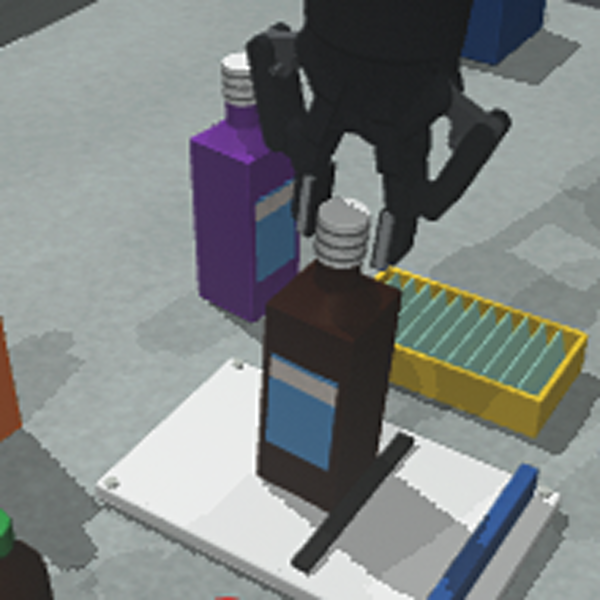

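{"api": "send_rows", "payload": {
  "series": [
    {"tx": -0.1, "ty": -0.8, "tz": 0.05, "wx": -0.045, "wy": 0, "wz": 0, "jaw": 0.54},
    {"tx": 0, "ty": -0.85, "tz": -0.1, "wx": -0.05, "wy": 0, "wz": 0, "jaw": 0.54},
    {"tx": 0, "ty": -0.85, "tz": -0.1, "wx": -0.05, "wy": 0, "wz": 0, "jaw": 0.54}
  ]
}}

```text
t: 7.6
tool_pos: [0.5771, -0.0554, 0.2016]
tool_rot: [2.878, 0.025, 0.022]
contact_force: [-0.1, -0.1, -0.6]
opening: 0.0394
```

```bash
python3 plan.py .182 0 0.27 0.3 .33 .36 .39 ; python3 crop.py scene 230 90 190 190 s11.png
```

```text
now [ 0.5771 -0.0554  0.2016] phi 0.2636 F [-0.0837 -0.0693 -0.5515] open 0.03936774515259157 q [-0.1044 -0.0352  1.7861 -0.2668  1.3527  1.5022] t 7.6
t [-0.25 -0.58  0.23] w [-0.006 -0.012 -0.004] -> [ 0.5746 -0.0504  0.1979] q4 -0.27 
t [ 0.   -0.55 -0.08] w [-0.03  0.   -0.  ] -> [ 0.5745 -0.045   0.1971] q4 -0.31 
t [ 0.   -0.55 -0.08] w [-0.03 -0.   -0.  ] -> [ 0.5744 -0.0395  0.1963] q4 -0.34 
t [ 0.   -0.55 -0.08] w [-0.03 -0.   -0.  ] -> [ 0.5743 -0.0341  0.1952] q4 -0.37 
t [ 0.   -0.55 -0.08] w [-0.03  0.    0.  ] -> [ 0.5742 -0.0287  0.194 ] q4 -0.4 
f 3.1578947368421053
```

View pics/s11.png

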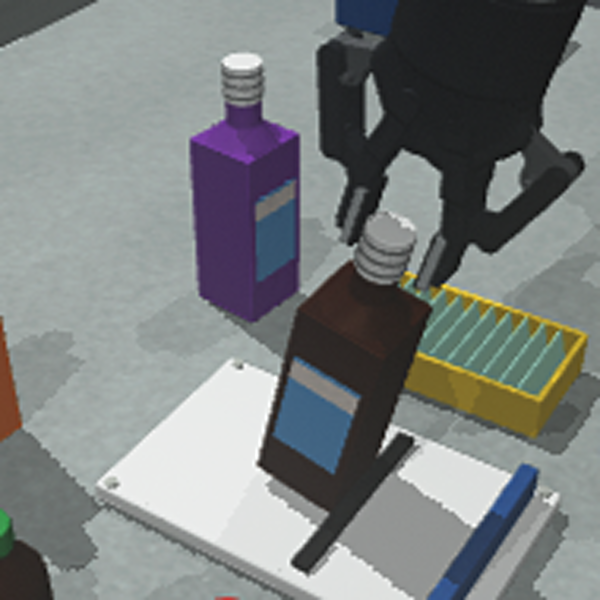

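{"api": "send_rows", "payload": {
  "series": [
    {"tx": -0.2, "ty": -0.6, "tz": 0.15, "wx": -0.02, "wy": -0.01, "wz": 0, "jaw": 0.58},
    {"tx": 0, "ty": -0.55, "tz": -0.05, "wx": -0.03, "wy": 0, "wz": 0, "jaw": 0.58},
    {"tx": 0, "ty": -0.55, "tz": -0.05, "wx": -0.03, "wy": 0, "wz": 0, "jaw": 0.58}
  ]
}}

```text
t: 8.02
tool_pos: [0.5752, -0.0376, 0.1967]
tool_rot: [2.795, 0.022, 0.01]
contact_force: [-0.1, -0.2, -0.3]
opening: 0.0363
```

```bash
python3 plan.py .182 0 0.36 .39 .42 .45 ; python3 crop.py scene 230 90 190 190 s12.png
```

```text
now [ 0.5752 -0.0376  0.1967] phi 0.3466 F [-0.0644 -0.1556 -0.2944] open 0.03634211715176604 q [-0.0361 -0.0195  1.7906 -0.3541  1.3609  1.5917] t 8.025
t [-0.09 -0.39  0.02] w [-0.013 -0.003 -0.005] -> [ 0.5743 -0.0341  0.1952] q4 -0.37 
t [ 0.   -0.55 -0.08] w [-0.03  0.    0.  ] -> [ 0.5742 -0.0287  0.194 ] q4 -0.4 
t [ 0.   -0.55 -0.08] w [-0.03 -0.   -0.  ] -> [ 0.5741 -0.0234  0.1926] q4 -0.43 
t [ 0.   -0.55 -0.08] w [-0.03  0.   -0.  ] -> [ 0.574  -0.018   0.1911] q4 -0.46 
f 3.1578947368421053
```

View pics/s12.png

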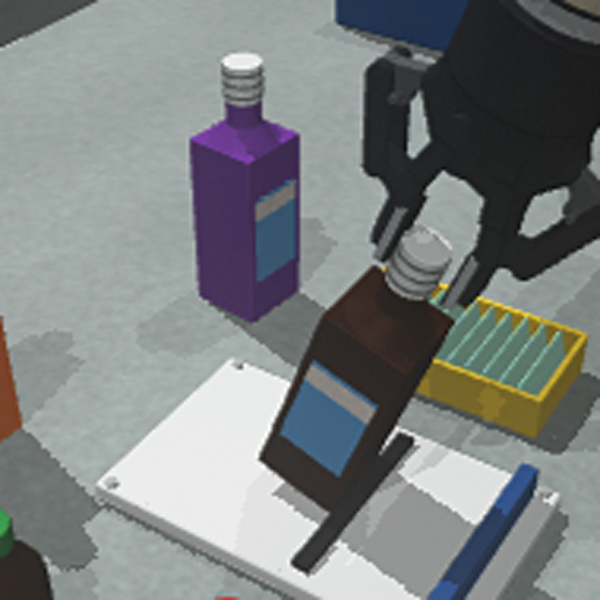

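{"api": "send_rows", "payload": {
  "series": [
    {"tx": -0.05, "ty": -0.6, "tz": -0.05, "wx": -0.035, "wy": 0, "wz": 0, "jaw": 0.58},
    {"tx": 0, "ty": -0.6, "tz": -0.08, "wx": -0.035, "wy": 0, "wz": 0, "jaw": 0.58},
    {"tx": 0, "ty": -0.6, "tz": -0.08, "wx": -0.035, "wy": 0, "wz": 0, "jaw": 0.58}
  ]
}}

```text
t: 8.45
tool_pos: [0.5743, -0.0188, 0.1912]
tool_rot: [2.685, 0.022, 0.01]
contact_force: [0.0, 0.0, -0.2]
opening: 0.0359
```

```bash
python3 plan.py .182 0 0.48 .54 .6 .66 .72; python3 crop.py scene 230 90 190 190 s13.png
```

```text
now [ 0.5743 -0.0188  0.1912] phi 0.4564 F [ 0.0205  0.0048 -0.1702] open 0.03586844174398142 q [ 0.0443  0.0076  1.7932 -0.4662  1.3735  1.6996] t 8.45
t [-0.03 -0.62 -0.1 ] w [-0.023 -0.002 -0.004] -> [ 0.5739 -0.0128  0.1894] q4 -0.49 
t [ 0.   -1.1  -0.14] w [-0.044 -0.     0.   ] -> [ 0.5736 -0.0024  0.1855] q4 -0.53 
t [ 0.   -1.1  -0.12] w [-0.036  0.     0.   ] -> [0.5734 0.0077 0.181 ] q4 -0.57 
t [ 0.   -1.1  -0.09] w [-0.036 -0.    -0.   ] -> [0.5733 0.0175 0.1759] q4 -0.6 
t [ 0.   -1.1  -0.06] w [-0.036  0.     0.   ] -> [0.5731 0.027  0.1703] q4 -0.63 
f 3.1578947368421053
```

View pics/s13.png

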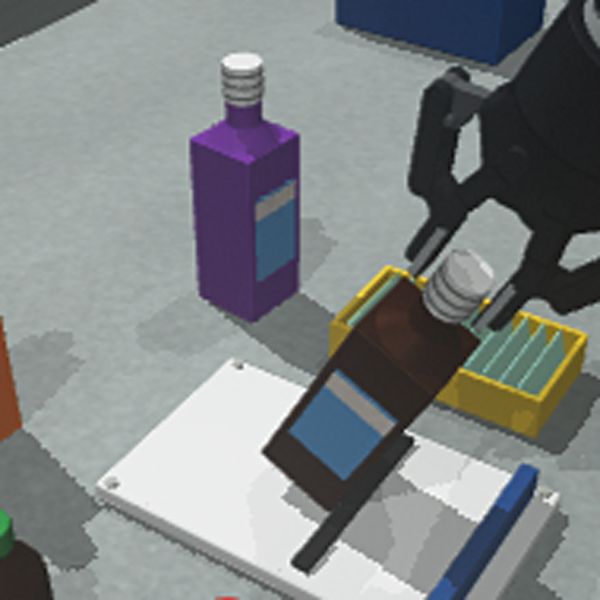

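{"api": "send_rows", "payload": {
  "series": [
    {"tx": 0, "ty": -0.8, "tz": -0.1, "wx": -0.035, "wy": 0, "wz": 0, "jaw": 0.57},
    {"tx": 0, "ty": -0.9, "tz": -0.12, "wx": -0.035, "wy": 0, "wz": 0, "jaw": 0.56},
    {"tx": 0, "ty": -0.9, "tz": -0.1, "wx": -0.035, "wy": 0, "wz": 0, "jaw": 0.55}
  ]
}}

```text
t: 8.88
tool_pos: [0.5738, 0.0075, 0.1807]
tool_rot: [2.576, 0.022, 0.011]
contact_force: [0.5, -0.0, -1.3]
opening: 0.0385
```

```bash
python3 plan.py .182 0  .66 .72 .78 .84 .9; python3 crop.py scene 260 140 200 200 s14.png
```

```text
now [0.5738 0.0075 0.1807] phi 0.5653 F [ 0.4834 -0.0394 -1.3039] open 0.03848316310982783 q [ 0.1332  0.0561  1.7873 -0.5709  1.3995  1.8162] t 8.875
t [-0.03 -1.09 -0.14] w [-0.031 -0.001 -0.003] -> [0.5733 0.0175 0.1759] q4 -0.6 
t [ 0.   -1.1  -0.06] w [-0.036  0.     0.   ] -> [0.5731 0.027  0.1703] q4 -0.63 
t [ 0.   -1.1  -0.04] w [-0.036  0.    -0.   ] -> [0.5729 0.0361 0.1641] q4 -0.66 
t [ 0.   -1.1  -0.01] w [-0.036 -0.     0.   ] -> [0.5727 0.0448 0.1573] q4 -0.69 
t [ 0.   -1.1   0.01] w [-0.036  0.    -0.   ] -> [0.5725 0.0532 0.1501] q4 -0.72 
f 3.0
```

View pics/s14.png

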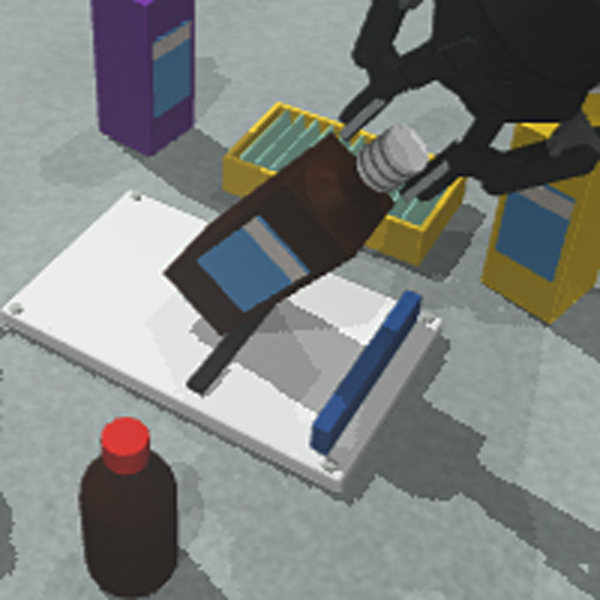

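{"api": "send_rows", "payload": {
  "series": [
    {"tx": 0, "ty": -0.95, "tz": -0.1, "wx": -0.034, "wy": 0, "wz": 0, "jaw": 0.55},
    {"tx": 0, "ty": -0.95, "tz": -0.06, "wx": -0.034, "wy": 0, "wz": 0, "jaw": 0.54},
    {"tx": 0, "ty": -0.95, "tz": -0.04, "wx": -0.034, "wy": 0, "wz": 0, "jaw": 0.53}
  ]
}}

```text
t: 9.3
tool_pos: [0.5731, 0.0339, 0.1648]
tool_rot: [2.471, 0.022, 0.011]
contact_force: [-0.3, 0.1, -1.0]
opening: 0.0403
```

```bash
python3 plan.py .182 0  .84 .9 .96 1.02 1.08; python3 crop.py scene 260 140 200 200 s15.png
```

```text
now [0.5731 0.0339 0.1648] phi 0.6707 F [-0.2923  0.0938 -0.9972] open 0.04034695804448459 q [ 0.2158  0.1226  1.7743 -0.6634  1.4329  1.9273] t 9.3
t [-0.02 -1.32 -0.09] w [-0.033 -0.001 -0.002] -> [0.5727 0.0448 0.1573] q4 -0.69 
t [ 0.   -1.1   0.01] w [-0.036  0.    -0.   ] -> [0.5725 0.0532 0.1501] q4 -0.72 
t [ 0.   -1.1   0.04] w [-0.036 -0.     0.   ] -> [0.5724 0.061  0.1423] q4 -0.74 
t [ 0.   -1.1   0.07] w [-0.036 -0.    -0.   ] -> [0.5722 0.0684 0.1341] q4 -0.77 
t [ 0.   -1.1   0.09] w [-0.036  0.    -0.   ] -> [0.5721 0.0753 0.1255] q4 -0.8 
f 3.0
```

View pics/s15.png

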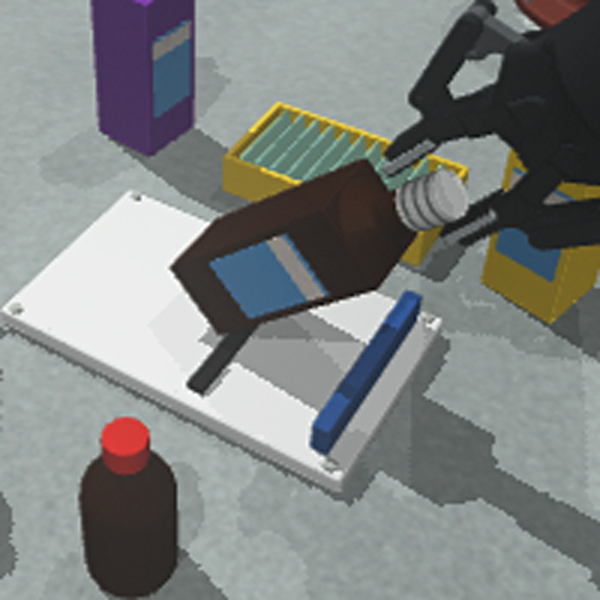

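{"api": "send_rows", "payload": {
  "series": [
    {"tx": 0, "ty": -1.0, "tz": -0.06, "wx": -0.033, "wy": 0, "wz": 0, "jaw": 0.53},
    {"tx": 0, "ty": -0.95, "tz": 0, "wx": -0.033, "wy": 0, "wz": 0, "jaw": 0.53},
    {"tx": 0, "ty": -0.95, "tz": 0.03, "wx": -0.033, "wy": 0, "wz": 0, "jaw": 0.53}
  ]
}}

```text
t: 9.72
tool_pos: [0.5722, 0.0584, 0.1438]
tool_rot: [2.366, 0.023, 0.011]
contact_force: [0.3, -0.2, -0.4]
opening: 0.0406
```

```bash
python3 plan.py .182 0  1.0 1.06 1.12 1.18 1.24; python3 crop.py scene 260 140 200 200 s16.png
```

```text
now [0.5722 0.0584 0.1438] phi 0.7756 F [ 0.2775 -0.1871 -0.3969] open 0.04063353232287836 q [ 0.289   0.2054  1.7546 -0.7457  1.4714  2.0312] t 9.725
t [ 0.02 -1.02 -0.04] w [-0.024 -0.001 -0.001] -> [0.5723 0.066  0.1369] q4 -0.76 
t [ 0.   -1.1   0.09] w [-0.036  0.     0.   ] -> [0.5721 0.0731 0.1284] q4 -0.79 
t [ 0.   -1.1   0.11] w [-0.036 -0.     0.   ] -> [0.572  0.0796 0.1195] q4 -0.81 
t [ 0.   -1.1   0.14] w [-0.036  0.     0.   ] -> [0.5719 0.0856 0.1102] q4 -0.84 
t [ 0.   -1.09  0.16] w [-0.036  0.    -0.   ] -> [0.5718 0.091  0.1006] q4 -0.86 
f 3.0
```

View pics/s16.png

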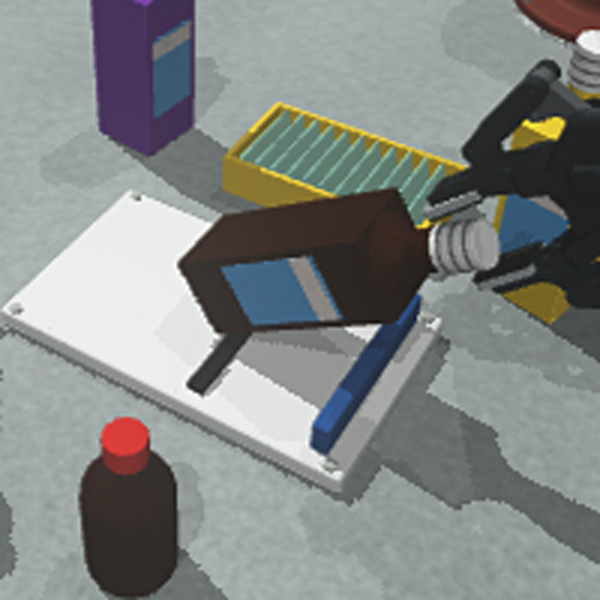

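{"api": "send_rows", "payload": {
  "series": [
    {"tx": 0, "ty": -0.95, "tz": 0.05, "wx": -0.033, "wy": 0, "wz": 0, "jaw": 0.52},
    {"tx": 0, "ty": -0.95, "tz": 0.09, "wx": -0.033, "wy": 0, "wz": 0, "jaw": 0.52},
    {"tx": 0, "ty": -0.95, "tz": 0.11, "wx": -0.033, "wy": 0, "wz": 0, "jaw": 0.51}
  ]
}}

```text
t: 10.15
tool_pos: [0.5712, 0.0781, 0.1184]
tool_rot: [2.26, 0.024, 0.01]
contact_force: [0.3, 0.9, -1.5]
opening: 0.0418
```

```bash
python3 plan.py .182 0  1.16 1.2 1.24 1.28 1.32; python3 crop.py scene 260 140 200 200 s17.png
```

```text
now [0.5712 0.0781 0.1184] phi 0.881 F [ 0.2689  0.8695 -1.5354] open 0.04177259240115001 q [ 0.3488  0.3001  1.7299 -0.8205  1.5119  2.125 ] t 10.15
t [ 0.08 -0.75 -0.11] w [-0.015 -0.     0.001] -> [0.5719 0.0837 0.1134] q4 -0.83 
t [ 0.   -0.73  0.1 ] w [-0.024 -0.    -0.   ] -> [0.5719 0.0875 0.107 ] q4 -0.84 
t [ 0.   -0.73  0.11] w [-0.024  0.    -0.   ] -> [0.5718 0.091  0.1006] q4 -0.86 
t [ 0.   -0.73  0.12] w [-0.024 -0.     0.   ] -> [0.5717 0.0943 0.094 ] q4 -0.87 
t [ 0.   -0.72  0.13] w [-0.024 -0.    -0.   ] -> [0.5717 0.0974 0.0873] q4 -0.89 
f 3.0
```

View pics/s17.png

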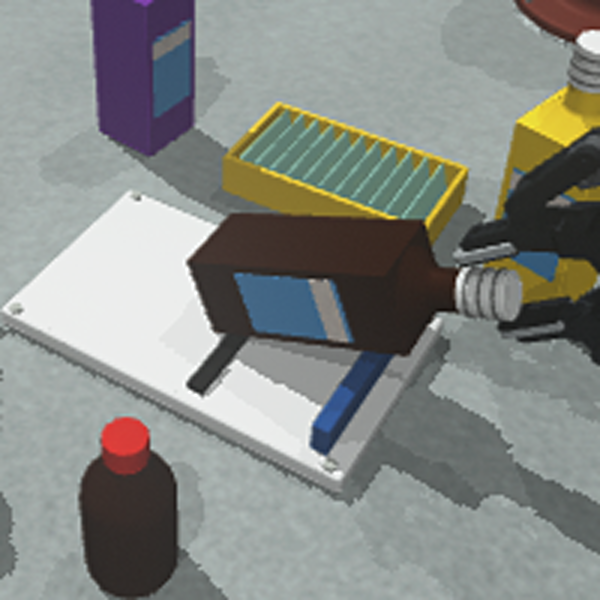

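{"api": "send_rows", "payload": {
  "series": [
    {"tx": 0.05, "ty": -0.6, "tz": 0.0, "wx": -0.02, "wy": 0, "wz": 0, "jaw": 0.51},
    {"tx": 0, "ty": -0.6, "tz": 0.1, "wx": -0.02, "wy": 0, "wz": 0, "jaw": 0.51}
  ]
}}

```text
t: 10.45
tool_pos: [0.5707, 0.0858, 0.1057]
tool_rot: [2.217, 0.026, 0.008]
contact_force: [-0.4, 0.0, -1.2]
opening: 0.042
```

```bash
python3 plan.py .182 0  1.24 1.28 1.32; python3 crop.py scene 300 160 180 135 s18.png; python3 crop.py side 180 100 200 150 d18.png
```

```text
now [0.5707 0.0858 0.1057] phi 0.9241 F [-0.4374  0.0024 -1.1673] open 0.041994407371844206 q [ 0.371   0.3446  1.7169 -0.8478  1.5295  2.1608] t 10.45
t [ 0.12 -0.72 -0.11] w [-0.02   0.001  0.004] -> [0.5718 0.091  0.1006] q4 -0.86 
t [ 0.   -0.73  0.12] w [-0.024 -0.     0.   ] -> [0.5717 0.0943 0.094 ] q4 -0.87 
t [ 0.   -0.72  0.13] w [-0.024 -0.    -0.   ] -> [0.5717 0.0974 0.0873] q4 -0.89 
f 4
f 4.0
```

View pics/s18.png

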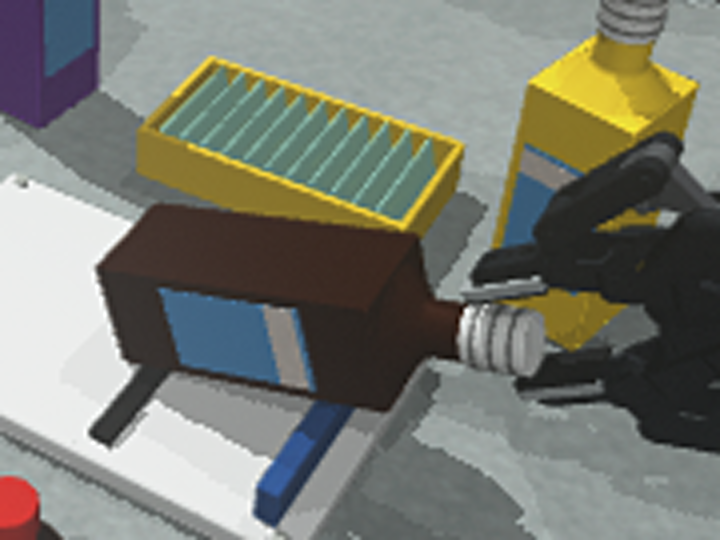

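View pics/d18.png

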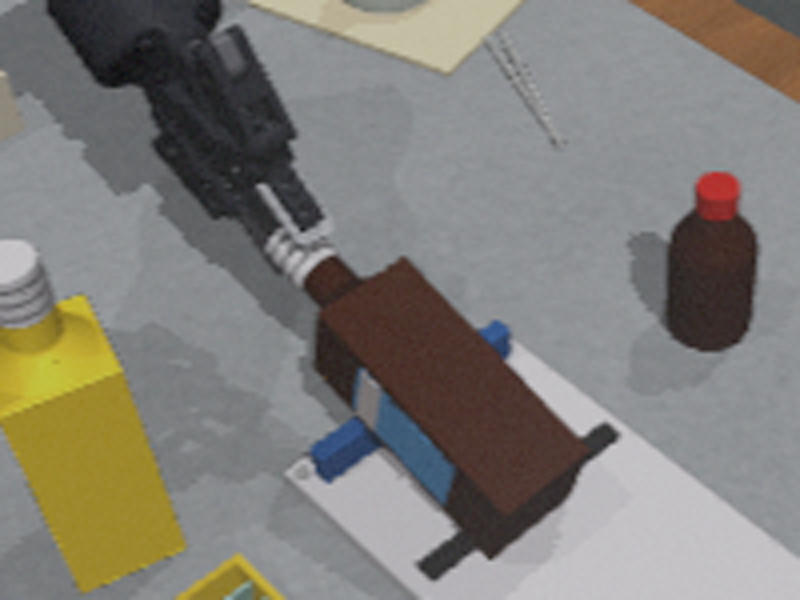

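{"api": "send_rows", "payload": {
  "series": [
    {"tx": 0.05, "ty": -0.4, "tz": 0.35, "wx": -0.01, "wy": 0, "wz": 0, "jaw": 0.51},
    {"tx": 0.05, "ty": -0.55, "tz": 0.3, "wx": -0.02, "wy": 0, "wz": 0, "jaw": 0.51}
  ]
}}

```text
t: 10.8
tool_pos: [0.5721, 0.0864, 0.0942]
tool_rot: [2.187, 0.025, 0.01]
contact_force: [-0.7, 1.2, -1.0]
opening: 0.0417
```

```bash
python3 plan.py .182 0  1.28 1.32; python3 crop.py scene 300 160 180 135 s19.png; python3 crop.py side 180 100 200 150 d19.png
```

```text
now [0.5721 0.0864 0.0942] phi 0.9542 F [-0.7215  1.2361 -1.038 ] open 0.04174313080152377 q [ 0.3782  0.3785  1.7095 -0.8706  1.5335  2.1869] t 10.8
t [-0.02 -0.48 -0.63] w [-0.014 -0.     0.003] -> [0.5717 0.0943 0.094 ] q4 -0.87 
t [ 0.   -0.72  0.13] w [-0.024 -0.    -0.   ] -> [0.5717 0.0974 0.0873] q4 -0.89 
f 4
f 4.0
```

View pics/s19.png

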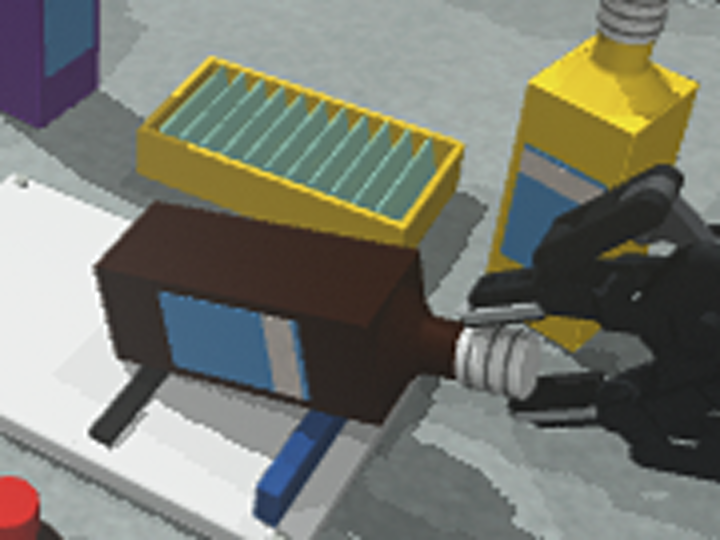

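View pics/d19.png

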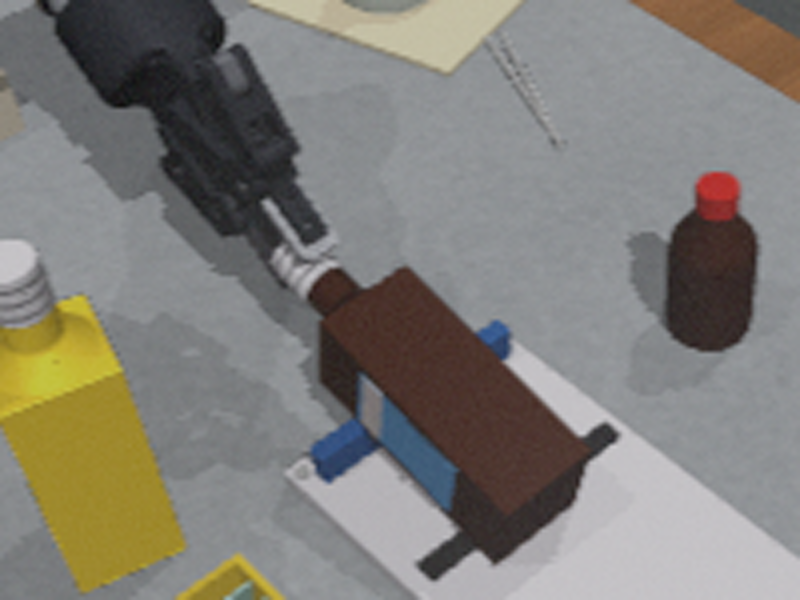

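```bash
cat > m6.py <<'E'
from fit import *
from station import ctrl
from scipy.spatial.transform import Rotation as Ro
C={n:ctrl.camera_info(n) for n in["scene","side"]}
def fit6(D,Z):
    def f(p,det=False):
        R=Ro.from_rotvec(p[3:]);r=[]
        for n in D:
            s,ox,oy=Z[n];m=np.array([(a[0]/s+ox,a[1]/s+oy) for a,_ in D[n]])
            e=proj(C[n],R.apply(np.array([b for _,b in D[n]])/1000)+p[:3])-m
            if det: print(n,e.round(1).tolist())
            r.append(e.ravel())
        return np.concatenate(r)
    s=least_squares(f,[.575,-.1,.04,-1.2,0,0],loss='soft_l1');f(s.x,True);p=s.x;R=Ro.from_rotvec(p[3:])
    z=R.apply([0,0,1]);print("foot",p[:3].round(4),"z",z.round(3),"tilt",np.arccos(z[2]).round(3),"cap",(p[:3]+.195*z).round(4),"toe",(p[:3]+R.apply([0,.028,0])).round(4))
    c,s=np.cos(.02),np.sin(.02)
    for n,P in(("foot",p[:3]),("cap",p[:3]+.195*z)):
        d=P[:2]-[.5867,-.072];print(n,"stop frame",(c*d[0]+s*d[1]).round(4),(-s*d[0]+c*d[1]).round(4))
E
python3 - <<'E'
from m6 import *
fit6({"scene":[((150,205),(-28,-28,0)),((97,267),(28,-28,0)),((120,358),(28,28,0)),((418,252),(-28,-28,138)),((367,325),(28,-28,138)),((380,425),(28,28,138))],
"side":[((497,563),(-28,28,0)),((487,512),(-28,-28,0)),((590,452),(28,-28,0)),((322,318),(-28,-28,138)),((405,268),(28,-28,138)),((322,385),(-28,28,138))]},{"scene":(4,300,160),"side":(4,180,100)})
E
```

```text
scene [[0.7, -0.9], [-1.6, -0.2], [-1.7, 0.6], [0.4, -0.3], [-0.2, 0.5], [-0.1, 1.2]]
side [[-1.0, 1.0], [4.4, 1.5], [0.4, -0.5], [-1.6, 0.5], [-0.3, -1.4], [-1.5, -1.6]]
foot [ 0.5757 -0.0925  0.0427] z [-0.025  0.971  0.238] tilt 1.33 cap [0.5708 0.0968 0.0892] toe [ 0.5759 -0.0858  0.0155]
foot stop frame -0.0114 -0.0203
cap stop frame -0.0125 0.1691
```

{"api": "send_rows", "payload": {
  "series": [
    {"tx": 0, "ty": -0.35, "tz": 0.15, "wx": -0.01, "wy": 0, "wz": 0, "jaw": 0.51},
    {"tx": 0, "ty": -0.35, "tz": 0.15, "wx": -0.01, "wy": 0, "wz": 0, "jaw": 0.5}
  ]
}}

```text
t: 11.15
tool_pos: [0.5717, 0.0879, 0.0857]
tool_rot: [2.166, 0.026, 0.008]
contact_force: [-0.0, 0.3, -0.2]
opening: 0.0429
```

```bash
python3 plan.py .182 0  1.28 1.32; python3 crop.py scene 300 160 180 135 s20.png; python3 crop.py side 180 100 200 150 d20.png
```

```text
now [0.5717 0.0879 0.0857] phi 0.9757 F [-0.0255  0.2539 -0.2204] open 0.04291995651488006 q [ 0.3854  0.4028  1.7046 -0.8846  1.5391  2.2049] t 11.15
t [ 0.01  0.33 -0.99] w [0.008 0.001 0.004] -> [0.5717 0.0943 0.094 ] q4 -0.87 
t [ 0.   -0.72  0.13] w [-0.024 -0.    -0.   ] -> [0.5717 0.0974 0.0873] q4 -0.89 
f 4
f 4.0
```

View pics/s20.png

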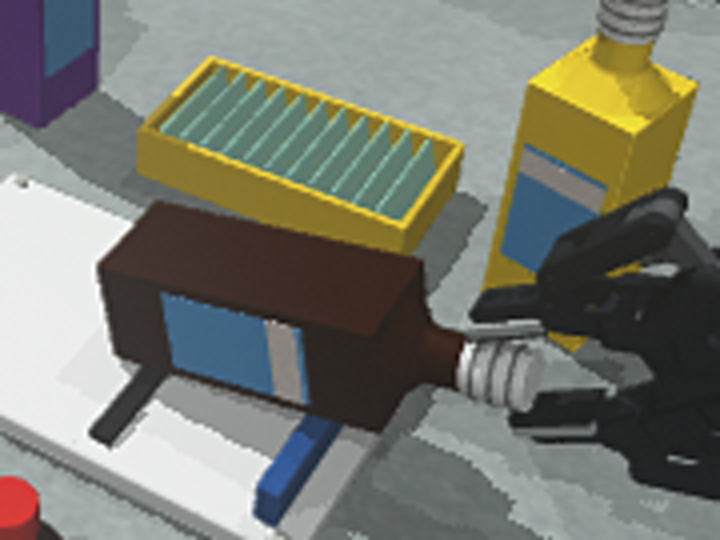

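View pics/d20.png

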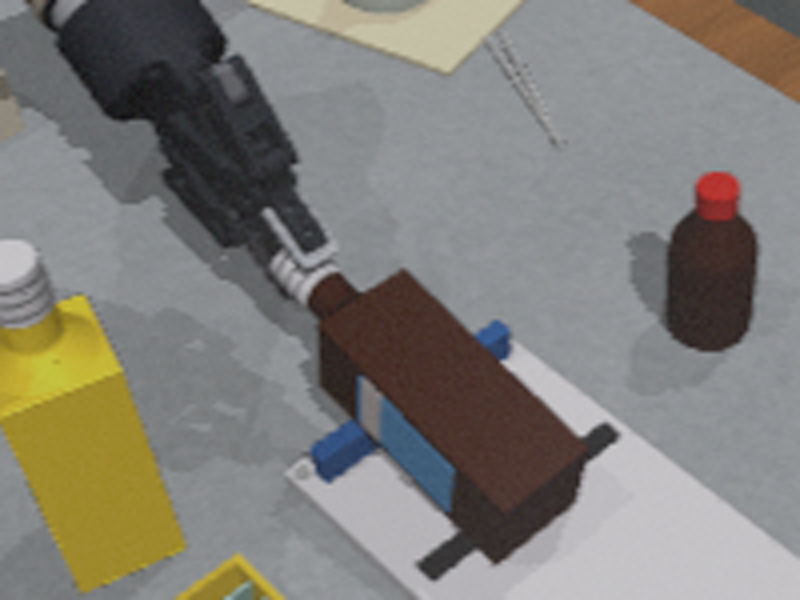

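{"api": "send_rows", "payload": {
  "series": [
    {"tx": 0, "ty": 0, "tz": -0.1, "wx": 0, "wy": 0, "wz": 0, "jaw": 0.42},
    {"tx": 0, "ty": -0.35, "tz": -0.94, "wx": 0, "wy": 0, "wz": 0, "jaw": 0.35},
    {"tx": 0, "ty": -0.7, "tz": -1.9, "wx": 0, "wy": 0, "wz": 0, "jaw": 0.35}
  ]
}}

```text
t: 11.62
tool_pos: [0.5707, 0.1186, 0.0939]
tool_rot: [2.165, 0.025, 0.006]
contact_force: [0.3, 0.9, 0.7]
opening: 0.0555
```

```bash
python3 plan.py .182 0  1.32; python3 crop.py scene 300 160 180 135 s21.png; python3 crop.py side 180 100 200 150 d21.png
```

```text
now [0.5707 0.1186 0.0939] phi 0.9764 F [0.29   0.8739 0.6549] open 0.05547765753603523 q [ 0.4291  0.4189  1.6661 -0.862   1.5844  2.2122] t 11.625
t [0.06 0.64 2.13] w [-0.016  0.003  0.004] -> [0.5717 0.0974 0.0873] q4 -0.89 
f 4
f 4.0
```

View pics/s21.png

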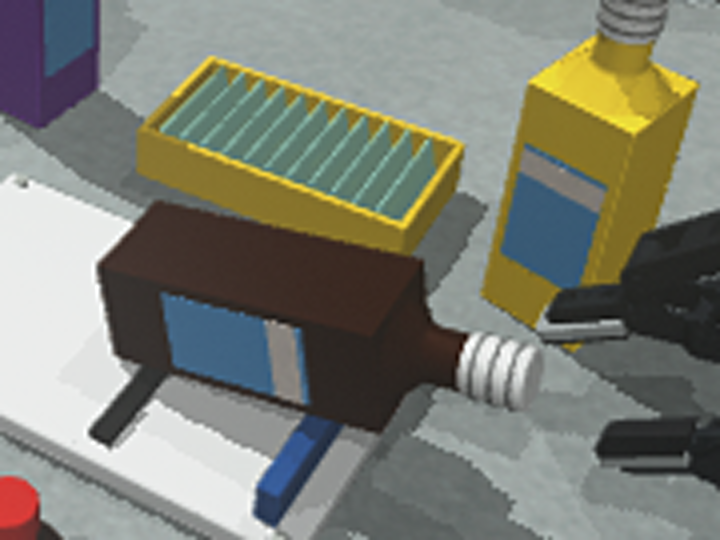

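View pics/d21.png

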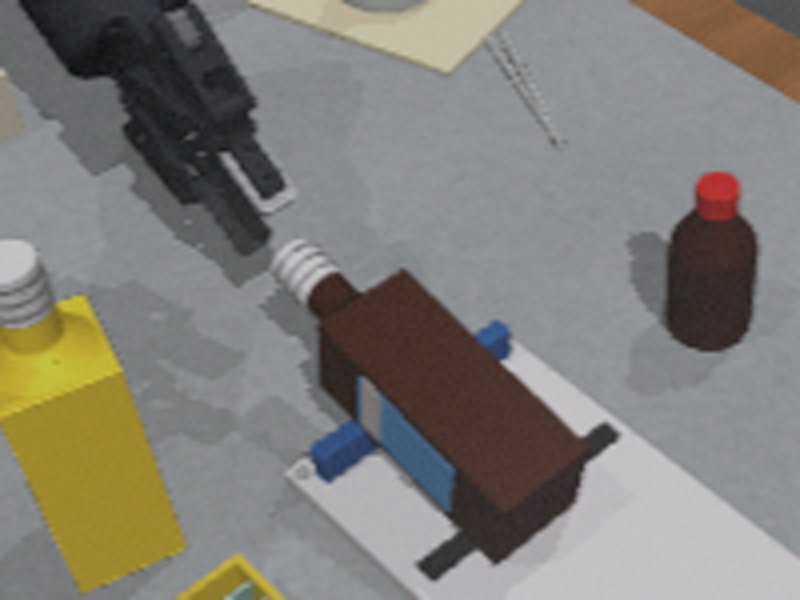

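{"api": "send_rows", "payload": {
  "series": [
    {"tx": 0, "ty": -0.5, "tz": -3, "wx": 0, "wy": 0, "wz": 0, "jaw": 0.35},
    {"tx": 0, "ty": 0, "tz": -4, "wx": 0, "wy": 0, "wz": 0, "jaw": 0.35},
    {"tx": 0, "ty": 2, "tz": -4, "wx": 0, "wy": 0, "wz": 0, "jaw": 0.35},
    {"tx": 0, "ty": 2, "tz": -4, "wx": 0, "wy": 0, "wz": 0, "jaw": 0.35},
    {"tx": 0, "ty": 0, "tz": 0, "wx": 0, "wy": 0, "wz": 0, "jaw": 0.35}
  ]
}}

```text
t: 12.35
tool_pos: [0.5691, 0.2303, 0.2113]
tool_rot: [2.166, 0.03, 0.012]
contact_force: [0.1, -1.5, 0.6]
opening: 0.056
```

```bash
python3 st.py; python3 crop.py scene 0 0 640 400 s22.png; python3 crop.py side 180 100 200 150 d22.png
python3 - <<'E'
from m6 import *
fit6({"scene":[((152,203),(-28,-28,0)),((99,267),(28,-28,0)),((120,358),(28,28,0)),((422,258),(-28,-28,138)),((372,335),(28,-28,138)),((384,430),(28,28,138))],
"side":[((497,563),(-28,28,0)),((505,510),(-28,-28,0)),((587,452),(28,-28,0)),((322,322),(-28,-28,138)),((404,270),(28,-28,138)),((323,388),(-28,28,138))]},{"scene":(4,300,160),"side":(4,180,100)})
E
```

```text
t 12.35 p [0.5691 0.2303 0.2113] q [ 0.5736  0.3941  1.4733 -0.817   1.823   2.1371] open 0.0559542849248058 F [ 0.1065 -1.4746  0.5875]
x [ 0.9997  0.0259 -0.0026] y [ 0.0167 -0.5606  0.8279] z [ 0.02   -0.8277 -0.5609]
f 1.25
f 4.0
scene [[0.3, -0.7], [-1.6, 0.3], [-1.6, 0.4], [0.2, -0.4], [-0.3, 0.3], [-0.6, 1.3]]
side [[-0.9, 1.2], [-0.0, 1.0], [0.9, -1.2], [-2.1, 0.2], [-0.7, -0.9], [-2.2, -0.8]]
foot [ 0.5758 -0.0923  0.0434] z [-0.034  0.978  0.206] tilt 1.363 cap [0.5692 0.0984 0.0836] toe [ 0.5752 -0.0866  0.016 ]
foot stop frame -0.0113 -0.0201
cap stop frame -0.0141 0.1707
```

View pics/s22.png

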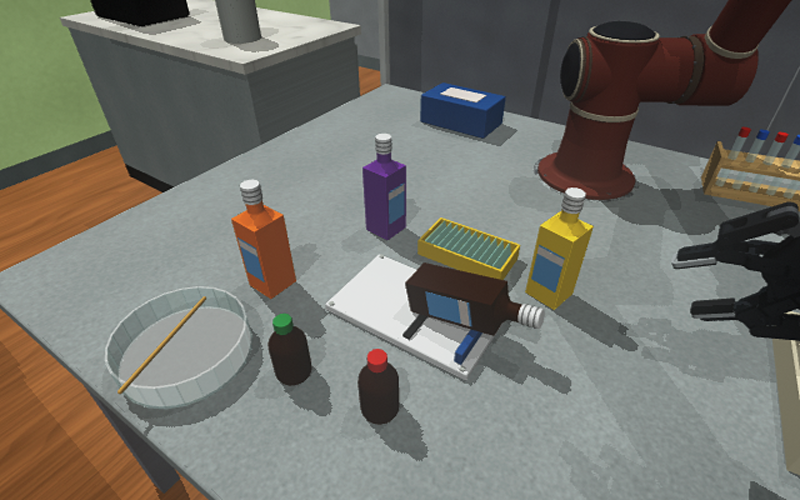

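View pics/d22.png

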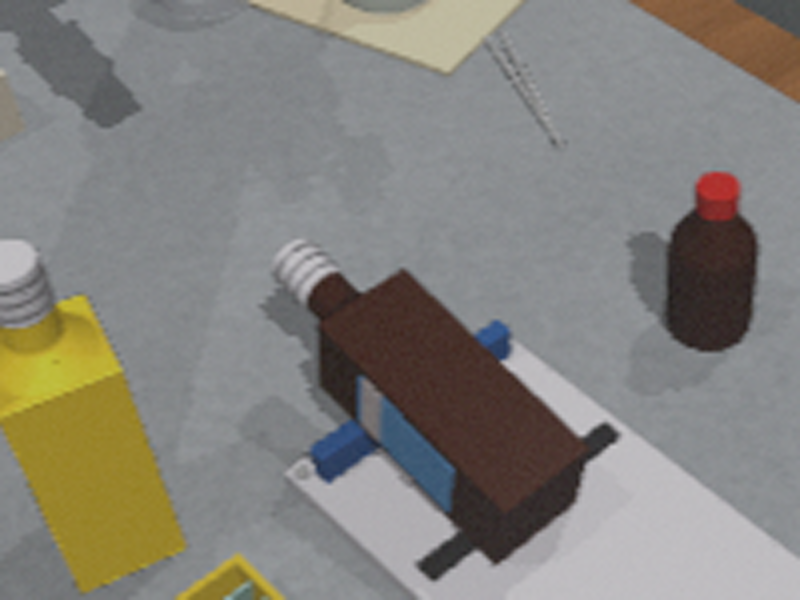

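```bash
python3 st.py;python3 st.py; python3 crop.py side 0 0 400 300 d23.png;python3 st.py
```

```text
t 12.45 p [0.5674 0.2281 0.207 ] q [ 0.5719  0.3967  1.479  -0.8161  1.8221  2.1373] open 0.055431986221007 F [ 0.0772  0.3021 -0.2611]
x [ 0.9997  0.0244 -0.0095] y [ 0.0215 -0.558   0.8296] z [ 0.0149 -0.8295 -0.5583]
t 12.45 p [0.5674 0.2281 0.207 ] q [ 0.5719  0.3967  1.479  -0.8161  1.8221  2.1373] open 0.055431986221007 F [ 0.0772  0.3021 -0.2611]
x [ 0.9997  0.0244 -0.0095] y [ 0.0215 -0.558   0.8296] z [ 0.0149 -0.8295 -0.5583]
f 2.0
t 12.5 p [0.567  0.2274 0.2058] q [ 0.5712  0.3975  1.4806 -0.8161  1.8221  2.1373] open 0.05557798148893389 F [-0.2063 -0.0149 -0.4683]
x [ 0.9997  0.0237 -0.0116] y [ 0.0228 -0.5569  0.8302] z [ 0.0133 -0.8302 -0.5573]
```

View pics/d23.png

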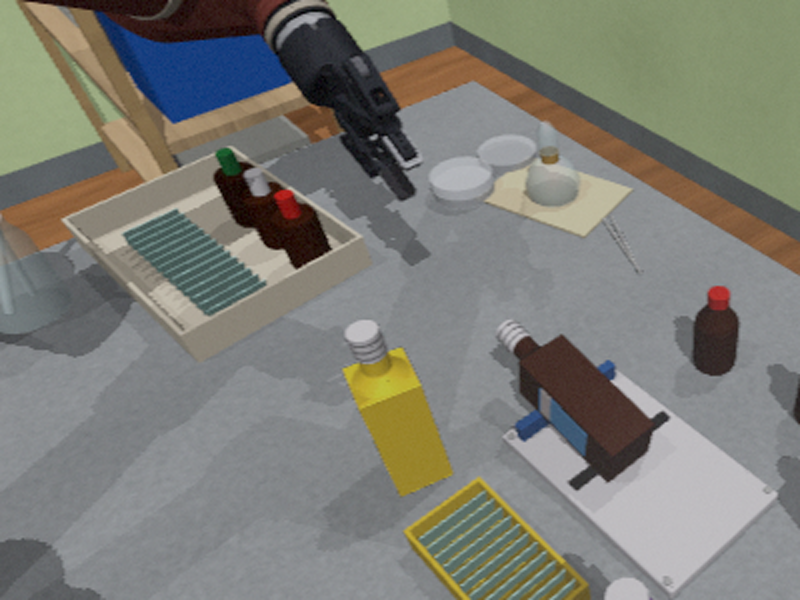

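{"api": "send_rows", "payload": {
  "series": [
    {"tx": 0, "ty": 0, "tz": -2, "wx": 0, "wy": 0, "wz": 0, "jaw": 0.35},
    {"tx": 0, "ty": 0, "tz": 0, "wx": 0, "wy": 0, "wz": 0, "jaw": 0.35},
    {"tx": 0, "ty": 0, "tz": 0, "wx": 0, "wy": 0, "wz": 0, "jaw": 0.35}
  ]
}}

```text
t: 12.88
tool_pos: [0.5656, 0.2434, 0.2141]
tool_rot: [2.158, 0.034, -0.006]
contact_force: [-0.1, -1.3, 0.1]
opening: 0.0556
```

```bash
python3 st.py; python3 -c "
from station import ctrl
print(ctrl.finish_job())"
```

```text
t 12.875 p [0.5656 0.2434 0.2141] q [ 0.5905  0.4114  1.4489 -0.811   1.853   2.133 ] open 0.05562358450712185 F [-0.0933 -1.2575  0.1235]
x [ 0.9996  0.0224 -0.0172] y [ 0.0267 -0.5541  0.832 ] z [ 0.0091 -0.8322 -0.5545]
the job is handed in; nothing more can be done
None
```

I handed the job in at about 12.9 s of the 64 s. My last camera checks showed the bottle lying on the blue rest bar, straight along the rack, with its cap out over the end.

**What I did:** I pushed the bottle upright against the black stop strip with a low, tilted fingertip push, peaking at about 17 N on the wrist sensor. Then I put the fingers either side of the cap without gripping it. The back finger tipped the bottle over, and the front finger bore it down onto the bar. I opened the jaws and backed out along the bottle.

**Last checks (bottle pose fitted from the scene and side pictures):**

| Check | Measured | Required |
|---|---|---|
| Angle from upright | 1.36 rad (78°) | 1.22 to 1.43 rad |
| Angle to the rack's length (slant included) | about 0.21 rad | below 0.35 rad |
| Base centre height | 43 mm | 33 to 55 mm |
| Cap beyond the stop point | 171 mm | 140 to 210 mm |
| Foot off the centre line | 11 mm | within 50 mm |
| Cap off the centre line | 14 mm | within 50 mm |

- **Foot creep:** the foot crept back about 15 mm from the strip while the bottle tipped, which is within the 25 mm allowed.
- **Bystanders:** the red-capped and green-capped bottles and the slide box looked unmoved in the final pictures; I did not measure them again.
- **Robot clear:** the gripper was well away from everything. The wrist force still read about 1 N at hand-in, which I took as sensor noise, since readings with nothing touching had also varied by about that much.
- **Measurement accuracy:** the fits were off by up to about 2 pixels. No check failed or disagreed.

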